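Clamp up the strips of a small serving board

ROBOT

A 6-joint arm with a two-finger parallel gripper is mounted at the origin on the work surface; the furniture and walls round the work are solid. World frame = base frame: x ahead of the robot, y to its left, z up, the work surface at z = 0. Lengths are in m, angles in rad, forces in N, time in s.
With the tool pointing down it reaches from about 0.35 to 0.975 m from the base axis. Payload 4.9 kg.
Tool frame: the origin (TCP) lies at the very end of the fingers, on their centre line; the grasp point (between the pads) lies 19 mm behind it; x points along the fingers, z is the direction in which the jaws open and shut, and the axes are right-handed (so a half turn about x gives the same grasp; the last joint's range is limited). The gripper opens to 85 mm and grips with 20 to 120 N. Pads are 22 mm wide; open, the fingers measure 114 mm over their backs; the gripper's body (76 mm by 85 mm) begins 54 mm behind the grasp point. The pads swing forward as they close: fully open they stand 13 mm farther back than shut.
Start: joints at [1.148, 0.053, 1.613, -0, 1.476, -0.119], TCP at [0.187, 0.596, 0.231] pointing down, gripper open.
Joint ranges: [-3.01, 3.01], [-1.01, 2.22], [0.06, 2.58], [-1.02, 4.17], [0.09, 2.62], [-3.14, 3.14]. Speed limits (rad/s): [2.57, 2.57, 3.14, 3.14, 3.14, 3.14].

INTERFACE

Orientations are given as a unit quaternion [w, x, y, z].
In Python, from plant import manip, viewer gives the robot as it stands.
- The arm moves only by the shell command python3 -m inch 'ROWS'. ROWS is JSON, a list of rows, each an object with "fingers": the opening, from -1 (shut) to 1 (fully open), so that 0 is half open; "delta_pos": the shift along the tool's x, y, z in cm, a list of three; "twist": the turn, a rotation vector about the tool's x, y, z in degrees, a list of three. A call has 1 to 5 rows; each row shifts and turns the commanded pose from where the row before left it, along the tool's axes as they then stand; what a row does not reach is not made up. A row lasts 1/8 s, in which the tool goes at most 62.5 mm and 10.7 degrees, less where a joint would pass 70% of its speed; a pose out of reach is approached as far as the arm can. A call is refused whole if a number of a shift passes 6.25 or a number of a turn 10.7, either way. A call with a gripper value outside its range is refused whole. The fingers move at their own pace and stop on an object; the grip force is fixed at half the most. Time passes only in rows, so rows that do not move let the fingers close. It gives the time, the measured TCP pose, the force and the opening at its end, in the units of the state.
- manip.state(): the state, without advancing time (a new reading comes with each control period).
- viewer.grab_frame(name): name is "side" or "top"; returns a dict with "pixels" (420x560x3 uint8, blue, green, red), "range_z" (420x560 float32, m along the optical axis (not along the pixel's ray), 0 where there is no reading), "K" (3x3 intrinsics, pixels), "pose" (4x4, takes a point from camera to world coordinates). Camera axes: x right, y down, z forward; pixel columns grow to the right and rows downward; lengths in m; the calibration is good to about 2 mm. A picture is of the moment at which its call begins.
- manip.job_done(): hands the job in, once; it reports no verdict.
The state is a dict: "time": time; "joint_pos": joint angles; "joint_vel": joint speeds; "joint_efforts": joint torques, N m; "tool_pos": TCP position; "tool_rot": TCP orientation; "contact_force": force on the tool from outside, world axes, zero at the start; "ft_torque": the same for the moment, N m; "gripper_width": opening from 0.0 (shut) to 1.0 (fully open).
Only numpy, scipy, OpenCV 4.12 (cv2) and the standard library are available. Lean on these libraries where they do the work, as an engineer would, in place of code of your own. Each camera call takes 0.05 s, during which the arm holds its last target.

TASK

Clamp up all the wooden strips that are there in the clamping board, as for a dry fit before gluing: open the cam lever fully, free the sliding stop and draw it back to make room, lay the strips flat and side by side across the bed on the middle of it with their ends about flush, then slide the stop up until it just closes the row and lock it with its knob while the cam is still open and the jaw's springs are not yet pressed. Last, turn the cam lever just far enough to take up what gap is left and press the jaw's springs to about half of their travel; never press them home. Leave the green bottle, the jar and the mug where they stand.

Things in the scene. Friction and masses are not known exactly. Their poses are not given: they have to be found in the camera images.
- clamp: The clamping board, fixed on the worktop: a plywood board 150 x 410 x 18 mm. Origin: centre of its underside. Its y axis is the clamping direction: cam head and spring jaw at its -y end, sliding stop at its +y end; its x axis runs across the bed. The bed (top of the board) is at z = 18 mm. Strips lie along x on the bed between the jaw's pad and the stop.
- lever_grip (a point): Middle (half-way up) of the upright round black grip at the end of the cam lever, 20 mm in diameter, from 54 to 93 mm above the worktop, 90 mm from the cam's pivot. The pivot is vertical and stands in the clamping board's frame at x = 0, y = -160 mm. The lever arm itself (15 mm wide) lies 46 to 54 mm above the worktop.
- cam_lever (a joint): Cam lever angle, rad, 0 to 2.8. 0 = fully open, the lever points along the board's -y, away from the bed; it grows clockwise seen from above (at 1.57 the lever points along the board's -x). The cam is an eccentric of 8 mm throw: it pushes the jaw toward the stop by 8 mm x (1 - cos angle), 16 mm at most. A light return spring holds the jaw against the cam. The lever is stiff (about 0.35 N m friction, 4 to 8 N at the grip) and stays where it is left.
- pad_face (a point): Middle of the flat face of the jaw's pad, axes as the clamping board's (120 mm wide, top 44 mm above the worktop), the face that presses on the row. With the cam open and the springs not pressed it stands at y = -94 mm in the board's frame.
- jaw_pad (a joint): How far the pad is pressed back onto the jaw block against its two springs, m: 0 = springs not pressed, 0.010 = pressed home (bottomed out). The springs start at 10 N and add 2 N per mm. In the pictures it is the clear gap between the aluminium jaw block and the wooden pad, 14 mm when not pressed and 4 mm when pressed home.
- stop (a joint): Travel of the sliding stop, m, 0 = fully back (235 mm between its face and the pad's face with the cam open), 0.200 = fully toward the jaw (35 mm left). It slides with about 2 N when its knob is free and holds when its knob is tight. It can be pushed along by its knob.
- stop_face (a point): Middle of the flat face of the sliding stop that meets the row, axes as the clamping board's (130 mm wide, 16 mm thick, top 43 mm above the worktop). The stop's body reaches 51 mm behind this face along the board's +y.
- knob_grip (a point): Centre, on the axis, of the black bar knob on top of the sliding stop, 33 mm behind the stop's face: a bar 48 x 13 mm and 28 mm high, from 51 to 79 mm above the worktop; this point is at 66 mm. The stop's top is at 43 mm.
- stop_knob (a joint): Angle of the lock knob, rad, 0 to 1.5. 0 = free, the bar lies along the board's x; it grows clockwise seen from above, which tightens; over 1.0 is tight (at 1.5 the bar lies along the board's y). Stiff, up to 0.35 N m, and stays where it is left.
- strip_a_mid (a point): Centre of a loose wooden strip, 130 x 24 x 24 mm (all are alike, 2 to 4 are present, None if absent), 55 g. Its x axis runs along its length; the centre of a strip that lies on the worktop is at z = 12 mm, on the clamp's bed at z = 30 mm. Square, so any long side may be down.
- strip_b_mid (a point): Centre of a loose wooden strip, 130 x 24 x 24 mm (all are alike, 2 to 4 are present, None if absent), 55 g. Its x axis runs along its length; the centre of a strip that lies on the worktop is at z = 12 mm, on the clamp's bed at z = 30 mm. Square, so any long side may be down.
- strip_c_mid (a point): Centre of a loose wooden strip, 130 x 24 x 24 mm (all are alike, 2 to 4 are present, None if absent), 55 g. Its x axis runs along its length; the centre of a strip that lies on the worktop is at z = 12 mm, on the clamp's bed at z = 30 mm. Square, so any long side may be down.
- strip_d_mid (a point): Centre of a loose wooden strip, 130 x 24 x 24 mm (all are alike, 2 to 4 are present, None if absent), 55 g. Its x axis runs along its length; the centre of a strip that lies on the worktop is at z = 12 mm, on the clamp's bed at z = 30 mm. Square, so any long side may be down.
- green_bottle: Small green bottle, 43 x 43 x 96 mm, a bystander. Origin: centre of its underside.
- jar_1: Glass jar with a grey lid, 71 x 71 x 110 mm, a bystander. Origin: centre of its underside.
- mug_1: Green and white mug, 78 x 116 x 101 mm, a bystander. Origin: centre of its underside.

How it is judged:
On the way:
1. all the strips lie in the bed between pad and stop and the stop is locked up to them, with the cam lever still open and the springs not yet pressed (x of strip_a_mid in the frame of clamp between -0.012 and 0.012 m and y of each of strip_a_mid, strip_b_mid, strip_c_mid, strip_d_mid in the frame of pad_face above 0.009 m and y of each of strip_a_mid, strip_b_mid, strip_c_mid, strip_d_mid in the frame of stop_face below -0.009 m and z of strip_a_mid in the frame of clamp between 0.027 and 0.034 m and angle between the x axis of each of strip_a_mid, strip_b_mid, strip_c_mid, strip_d_mid and the x axis of clamp, either way round below 0.1 rad and linear speed of each of strip_a, strip_b, strip_c, strip_d below 0.02 m/s and x of strip_b_mid in the frame of clamp between -0.012 and 0.012 m and z of strip_b_mid in the frame of clamp between 0.027 and 0.034 m and x of strip_c_mid in the frame of clamp between -0.012 and 0.012 m and z of strip_c_mid in the frame of clamp between 0.027 and 0.034 m and x of strip_d_mid in the frame of clamp between -0.012 and 0.012 m and z of strip_d_mid in the frame of clamp between 0.027 and 0.034 m and value of joint cam_lever below 0.25 rad and value of joint stop_knob above 0.9 rad and value of joint jaw_pad below 0.0015 m), for 0.2 s.
At the end, for the whole second after the job is handed in: Every strip present lies flat on the bed between pad and stop, square to the clamping direction within 0.1 rad, centred within 12 mm; knob tight (over 0.9 rad), cam lever turned in (over 0.4 rad), springs pressed 2 to 8 mm of their 10; all let go and at rest (x of strip_a_mid in the frame of clamp between -0.012 and 0.012 m and y of each of strip_a_mid, strip_b_mid, strip_c_mid, strip_d_mid in the frame of pad_face above 0.009 m and y of each of strip_a_mid, strip_b_mid, strip_c_mid, strip_d_mid in the frame of stop_face below -0.009 m and z of strip_a_mid in the frame of clamp between 0.027 and 0.034 m and angle between the x axis of each of strip_a_mid, strip_b_mid, strip_c_mid, strip_d_mid and the x axis of clamp, either way round below 0.1 rad and linear speed of each of strip_a, strip_b, strip_c, strip_d below 0.02 m/s and x of strip_b_mid in the frame of clamp between -0.012 and 0.012 m and z of strip_b_mid in the frame of clamp between 0.027 and 0.034 m and x of strip_c_mid in the frame of clamp between -0.012 and 0.012 m and z of strip_c_mid in the frame of clamp between 0.027 and 0.034 m and x of strip_d_mid in the frame of clamp between -0.012 and 0.012 m and z of strip_d_mid in the frame of clamp between 0.027 and 0.034 m and value of joint jaw_pad between 0.002 and 0.008 m and value of joint stop_knob above 0.9 rad and value of joint cam_lever above 0.4 rad and velocity of joint cam_lever below 0.05 rad/s); the robot touches nothing.
It fails at once if the jaw's springs are pressed home (over 9.5 mm of 10) (value of joint jaw_pad above 0.0095 m).
It fails at once if the green bottle is shoved or tipped (more than 3 cm or 0.5 rad) (distance of green_bottle from where it was at the start of the episode above 0.03 m or angle between green_bottle's own z axis and vertical above 0.5 rad).
It fails at once if the jar is shoved or tipped (more than 3 cm or 0.5 rad) (distance of jar_1 from where it was at the start of the episode above 0.03 m or angle between jar_1's own z axis and vertical above 0.5 rad).
It fails at once if the mug is shoved or tipped (more than 3 cm or 0.5 rad) (distance of mug_1 from where it was at the start of the episode above 0.03 m or angle between mug_1's own z axis and vertical above 0.5 rad).
Of strip_a, strip_b, strip_c, strip_d only 2 to 4 are there at a start; the rules pass over those that are not, and their reading is None.
At some moment in a run one of strip_a, strip_b, strip_c, strip_d may be knocked a few centimetres aside while the robot is not near it.
Once in a run the grip may slacken for a moment while it holds something.
It also fails if it takes over 210 s, if anything falls off the work surface, if the arm or the gripper's body presses on something with over 40 N, if the wrist force passes 120 N, or if a joint passes its speed limit or range.

## Working session

There is one attempt and no reset: what is moved stays moved. The work goes in short steps, Python scripts to look and compute and a shell command to move; the robot and the scene stay as the last step left them, time stands still between calls to the robot, and variables do not carry over. Pictures are saved under pics/ and viewed, and the job is handed in when it is done.

```bash
ls; mkdir -p pics; cat > h.py <<'E'
import numpy as np, cv2
from plant import manip, viewer
from scipy.spatial.transform import Rotation as R
def st():
    s=manip.state(); return s
def rot(s=None):
    s=s or st(); q=s["tool_rot"]; return R.from_quat([q[1],q[2],q[3],q[0]])
def snap(name,fn,crop=None,sc=1):
    f=viewer.grab_frame(name); im=f["pixels"]
    np.savez("last_"+name+".npz",**{k:np.asarray(v) for k,v in f.items()})
    if crop: im=im[crop[1]:crop[3],crop[0]:crop[2]]
    if sc!=1: im=cv2.resize(im,None,fx=sc,fy=sc,interpolation=cv2.INTER_CUBIC)
    cv2.imwrite("pics/"+fn,im); return f
def load(name): return dict(np.load("last_"+name+".npz"))
def px(f,u,v,z=None):
    K=f["K"];P=f["pose"]; ray=np.linalg.inv(K)@[u,v,1]
    if z is None:
        d=f["range_z"][int(round(v)),int(round(u))]; return (P@np.r_[ray*d,1])[:3]
    d=P[:3,:3]@ray; o=P[:3,3]; return o+d*(z-o[2])/d[2]
def proj(f,p):
    c=np.linalg.inv(f["pose"])@np.r_[p,1]; q=f["K"]@c[:3]; return q[:2]/q[2]
E
python3 - <<'E'
from h import *
s=st(); print(s); print(rot(s).as_matrix().round(3))
for n in("side","top"):
    f=snap(n,n+"0.png"); print(n,f["pose"].round(3).tolist(),f["K"].tolist())
E
```

```text
pics
{'time': 0.0, 'joint_pos': array([ 1.14798374e+00,  5.33754201e-02,  1.61431130e+00, -1.00500265e-05,
        1.47602150e+00, -1.18999463e-01]), 'joint_vel': array([-1.65764389e-03,  1.98044851e-04,  9.94666522e-05, -1.62911431e-03,
       -1.60357370e-03, -3.45734865e-04]), 'joint_efforts': array([ 5.89436549e-04, -3.93676078e+01, -3.70179963e+01, -2.72645548e-05,
        6.91347013e-03, -1.69813842e-05]), 'tool_pos': array([0.18671429, 0.59579107, 0.2300412 ]), 'tool_rot': array([ 0.56925377, -0.41895187,  0.57055256,  0.41820957]), 'contact_force': array([ 0.38351993, -0.32121265, -0.05448014]), 'ft_torque': array([ 0.02461194,  0.03584038, -0.06366172]), 'gripper_width': 1.0033207784767937}
[[-0.001 -0.954  0.299]
 [-0.002  0.299  0.954]
 [-1.     0.    -0.002]]
side [[-0.835, 0.319, -0.448, 1.089], [0.549, 0.463, -0.696, 0.915], [-0.015, -0.827, -0.562, 0.854], [0.0, 0.0, 0.0, 1.0]] [[462.5719512382209, 0.0, 282.60171443304955], [0.0, 462.5719512382209, 216.06950507140917], [0.0, 0.0, 1.0]]
top [[-0.015, -0.984, 0.179, 0.231], [-1.0, 0.018, 0.014, -0.063], [-0.017, -0.179, -0.984, 1.334], [0.0, 0.0, 0.0, 1.0]] [[420.57245516184787, 0.0, 275.82992144089536], [0.0, 420.57245516184787, 209.90971271286446], [0.0, 0.0, 1.0]]
```

View pics/side0.png

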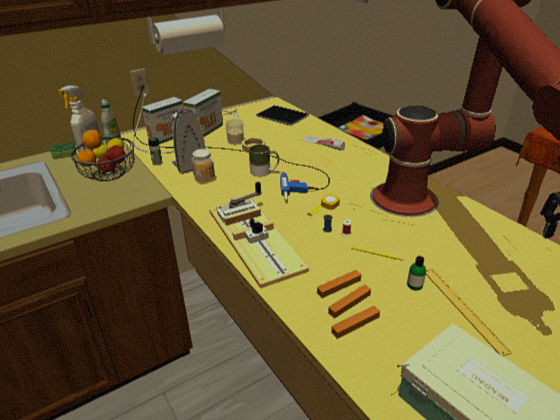

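View pics/top0.png

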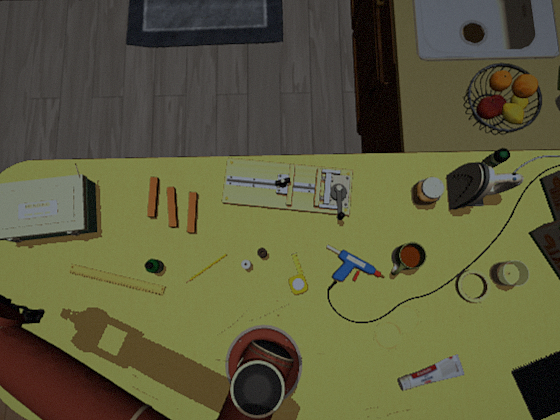

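The three strips are at about (153,197), (171,207) and (192,212) in the top view. The clamp spans about (222-352, 160-215), and its lever grip is near (341,217). The bottle is at (154,266), the jar at (430,190) and the mug at (410,257). Next I'll enlarge these areas.

```bash
python3 - <<'E'
from h import *
snap("top","top1.png",(210,150,370,230),5)
snap("side","side1.png",(200,170,320,290),5)
snap("top","top2.png",(120,150,280,230),5)
f=load("top")
for u,v in [(153,197),(171,207),(192,212),(154,266),(430,190),(410,257),(341,217),(240,200)]: print(u,v,px(f,u,v).round(4))
E
```

```text
153 197 [0.5183 0.3483 0.0225]
171 207 [0.4841 0.2887 0.0253]
192 212 [0.4671 0.2217 0.0233]
154 266 [0.2964 0.3232 0.0676]
430 190 [ 0.5053 -0.504   0.109 ]
410 257 [ 0.3124 -0.4495  0.0467]
341 217 [ 0.4322 -0.2402  0.0884]
240 200 [0.5034 0.0692 0.0226]
```

View pics/top1.png

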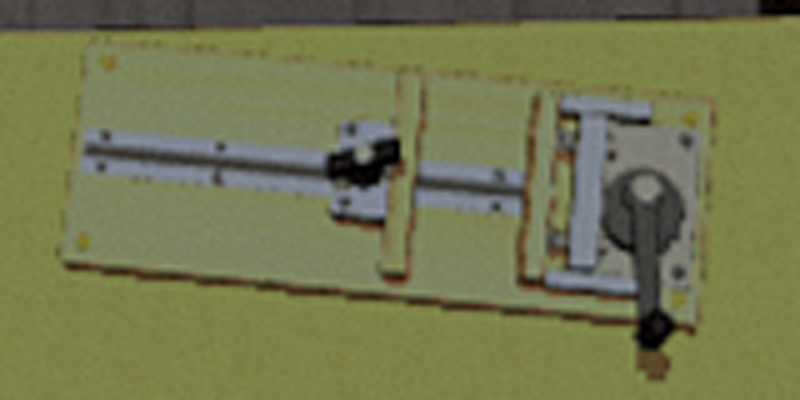

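View pics/side1.png

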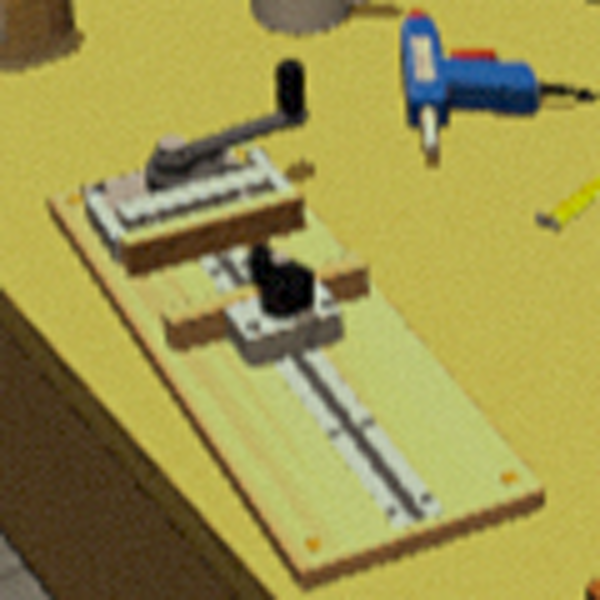

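View pics/top2.png

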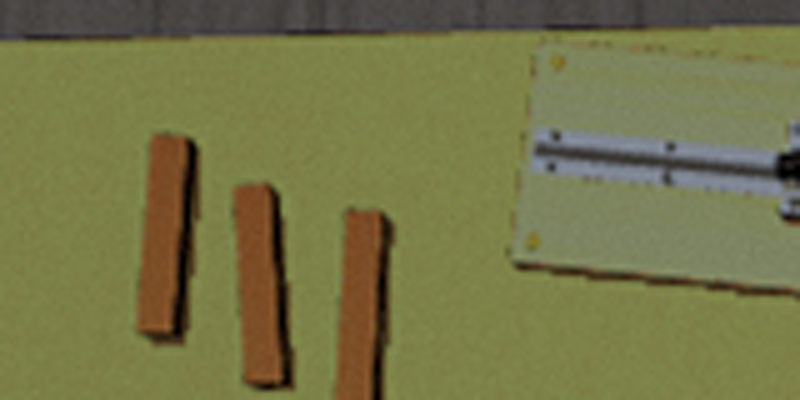

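```bash
cat >> h.py <<'E'
def clampfit(f,cs):
    # cs: pixel corners in order (+x,+y),(-x,+y),(-x,-y),(+x,-y)
    W=np.array([px(f,u,v,0.018)[:2] for u,v in cs])
    L=np.array([[.075,.205],[-.075,.205],[-.075,-.205],[.075,-.205]])
    c=W.mean(0); A=(L.T@(W-c)); th=np.arctan2(A[0,1]-A[1,0],A[0,0]+A[1,1])
    Rm=np.array([[np.cos(th),-np.sin(th)],[np.sin(th),np.cos(th)]])
    return c,th,(W-c)@Rm-L,W
E
python3 - <<'E'
from h import *
f=load("top")
c,th,res,W=clampfit(f,[(228,158.4),(223,203),(348.6,215),(352.6,169.4)])
print(c,th,np.degrees(th)); print(res.round(4))
# depth-based check: mask of points above table
def tow(f):
    K=f["K"];P=f["pose"];d=f["range_z"];v,u=np.mgrid[:420,:560]
    X=np.stack([(u-K[0,2])*d/K[0,0],(v-K[1,2])*d/K[1,1],d],-1); return X@P[:3,:3].T+P[:3,3]
for n in("top","side"):
    f=load(n); X=tow(f)
    hsv=cv2.cvtColor(f["pixels"],cv2.COLOR_BGR2HSV)
    print(n,hsv[197,153] if n=="top" else hsv[283,340])
    # strips by height
    m=((hsv[...,0]<14)&(hsv[...,1]>120)&(X[...,2]>-.01)&(X[...,2]<.06)&(X[...,0]>.3)&(X[...,0]<.7)&(X[...,1]>.1)&(X[...,1]<.5)).astype(np.uint8)
    k,lab,sts,cen=cv2.connectedComponentsWithStats(m)
    for i in range(1,k):
        if sts[i,4]>60:
            p=X[lab==i]; t=p[p[:,2]>.018]
            (cx,cy),(w,h),a=cv2.minAreaRect((t[:,:2]*1000).astype(np.float32))
            print(cen[i].round(1),sts[i,4],np.median(t,0).round(4),(round(cx,1),round(cy,1),round(w,1),round(h,1),round(a,1)))
E
```

```text
[ 0.54674104 -0.08388479] -0.11351570279922495 -6.503970678856974
[[-0.0008 -0.0025]
 [ 0.0006 -0.0042]
 [ 0.      0.0047]
 [ 0.0002  0.002 ]]
top [ 14 183 127]
[153.6 193.3] 172 [0.5357 0.3491 0.0236] (522.2, 349.9, 20.7, 118.9, 87.5)
[171.2 196.2] 103 [0.5228 0.2911 0.0229] (517.1, 290.6, 64.9, 20.5, 2.7)
[192.7 205.5] 128 [0.4964 0.2209 0.0233] (478.9, 222.2, 20.3, 107.6, 88.1)
side [ 15 207 169]
[346.8 329.5] 64 [0.5517 0.3631 0.0201] (554.4, 362.4, 15.1, 73.3, 76.6)
```

```bash
cat >> h.py <<'E'
def tow(f):
    K=f["K"];P=f["pose"];d=f["range_z"];v,u=np.mgrid[:420,:560]
    X=np.stack([(u-K[0,2])*d/K[0,0],(v-K[1,2])*d/K[1,1],d],-1); return X@P[:3,:3].T+P[:3,3]
def strips(f,box=(.35,.68,-.25,.5),zmin=.016,zmax=.06):
    X=tow(f); hsv=cv2.cvtColor(cv2.medianBlur(f["pixels"],3),cv2.COLOR_BGR2HSV)
    m=((hsv[...,0]<18)&(hsv[...,1]>150)&(X[...,2]>zmin)&(X[...,2]<zmax)&(X[...,0]>box[0])&(X[...,0]<box[1])&(X[...,1]>box[2])&(X[...,1]<box[3])).astype(np.uint8)
    k,lab,sts,cen=cv2.connectedComponentsWithStats(m); out=[]
    for i in range(1,k):
        if sts[i,4]>60:
            t=X[lab==i]; t=t[np.abs(t[:,2]-np.percentile(t[:,2],80))<.006]
            (cx,cy),(w,h),a=cv2.minAreaRect((t[:,:2]*1000).astype(np.float32))
            if w<h: w,h=h,w; a=a+90
            a=(a+90)%180-90
            print(cen[i].round(1),sts[i,4],"z",np.median(t[:,2]).round(4),"c",(round(cx,1),round(cy,1)),"mean",t.mean(0).round(4)[:2],"size",round(w,1),round(h,1),"ang",round(a,1)); out.append((cx,cy,a))
    return out
E
python3 - <<'E'
from h import *
strips(load("top"));print(); strips(load("side"))
f=load("top");im=f["pixels"]
a=im[150:215,215:295];b=im[155:225,290:365]
cv2.imwrite("pics/c1.png",cv2.resize(a,None,fx=9,fy=9,interpolation=cv2.INTER_CUBIC))
cv2.imwrite("pics/c2.png",cv2.resize(b,None,fx=8,fy=8,interpolation=cv2.INTER_CUBIC))
E
```

```text
[152.2 196.5] 282 z 0.0236 c (521.0, 351.0) mean [0.5206 0.3511] size 127.8 23.2 ang -2.3
[171.4 206.1] 288 z 0.0232 c (487.7, 288.5) mean [0.4883 0.2887] size 127.9 22.9 ang 4.6
[191.6 211.5] 284 z 0.0237 c (469.5, 223.4) mean [0.4699 0.2235] size 126.9 22.9 ang -2.4

[242.4 217. ] 196 z 0.0371 c (543.4, -169.7) mean [ 0.545 -0.17 ] size 115.8 12.5 ang -6.3
[338.7 281.8] 371 z 0.0225 c (471.1, 224.6) mean [0.4741 0.2261] size 131.5 26.3 ang -1.7
[349.1 299.1] 401 z 0.0227 c (489.5, 289.9) mean [0.4926 0.2914] size 132.1 28.0 ang 5.6
[355.3 319.7] 469 z 0.0226 c (523.0, 352.3) mean [0.5254 0.3532] size 130.4 26.5 ang -2.1
```

View pics/c1.png

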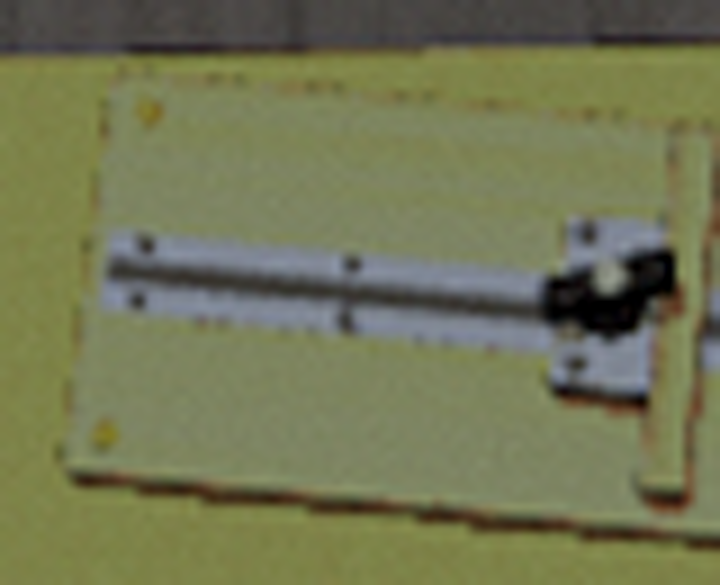

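View pics/c2.png

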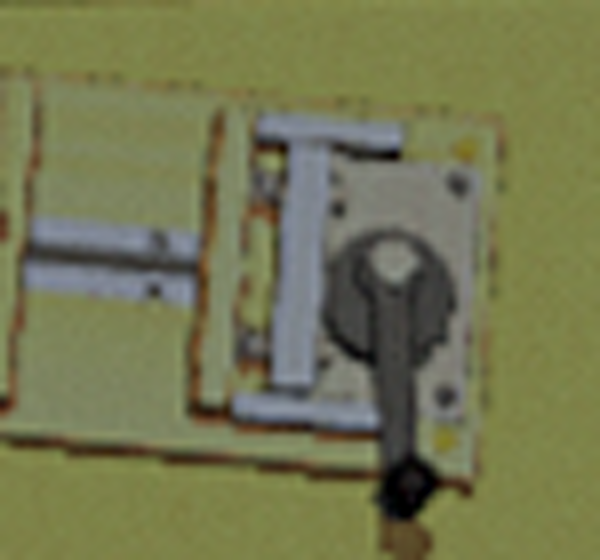

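```bash
python3 - <<'E'
from h import *
f=load("top")
c,th,res,W=clampfit(f,[(226.6,157.9),(222.3,201.8),(348.2,214.1),(352,169)])
print(c,th); print(res.round(4))
g=load("side")
im=g["pixels"][180:300,200:320]; 
def L2W(p): 
    return np.r_[c+np.array([[np.cos(th),-np.sin(th)],[np.sin(th),np.cos(th)]])@p[:2],p[2]]
pts=[[.075,.205,.018],[-.075,.205,.018],[-.075,-.205,.018],[.075,-.205,.018],[0,-.16,.06]]
for nm,q,o,s in(("side",g,(200,170),5),("top",f,(210,150),5)):
    im=cv2.resize(q["pixels"][o[1]:o[1]+120,o[0]:o[0]+160],None,fx=s,fy=s,interpolation=cv2.INTER_CUBIC)
    for p in pts:
        u=proj(q,L2W(np.array(p))); uu=((u-o+.5)*s-.5).round().astype(int); cv2.drawMarker(im,tuple(int(i) for i in uu),(255,0,255),cv2.MARKER_CROSS,14,1)
    cv2.imwrite(f"pics/chk_{nm}.png",im)
E
```

```text
[ 0.54924677 -0.08142166] -0.11358129808452562
[[-0.0017 -0.0005]
 [ 0.002  -0.0042]
 [ 0.0006  0.0034]
 [-0.0009  0.0013]]
```

View pics/chk_side.png

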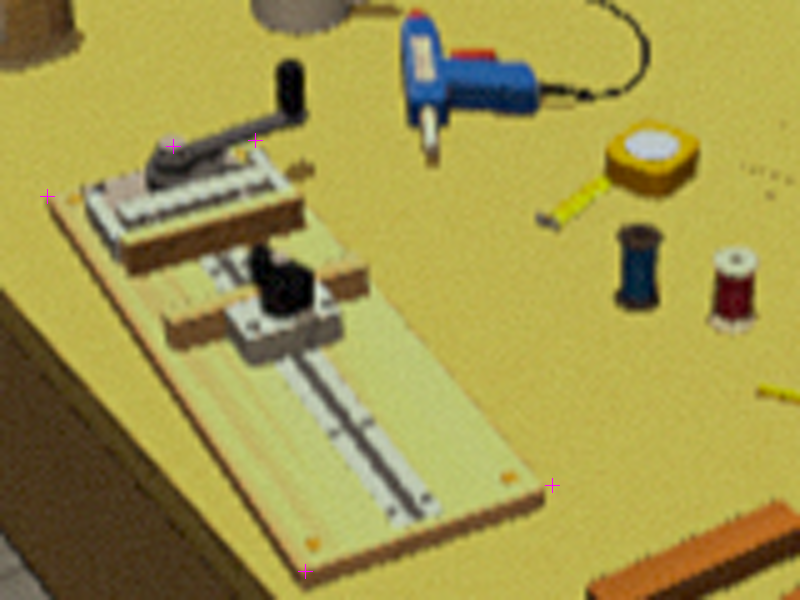

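View pics/chk_top.png

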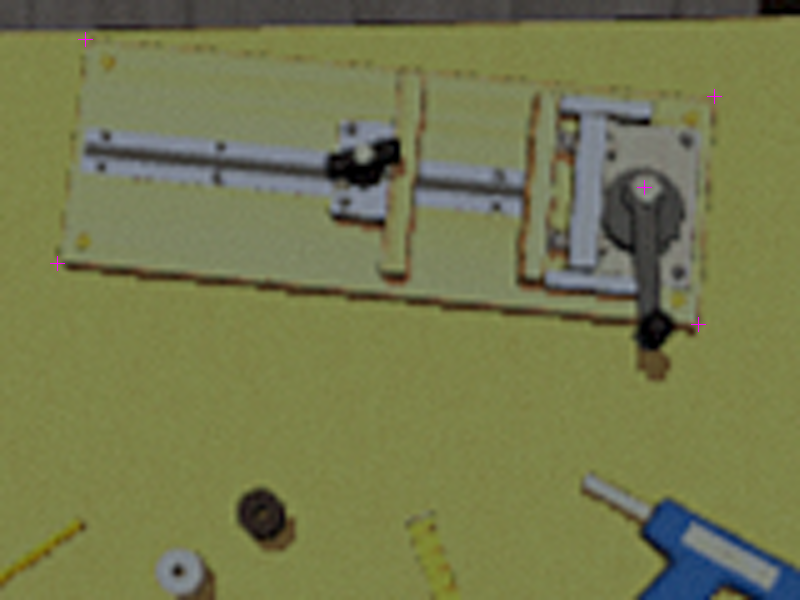

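```bash
cat >> h.py <<'E'
C=np.array([.548,-.082]); TH=-.1136
def B(x,y): # board->world
    c,s=np.cos(TH),np.sin(TH); return C+np.array([c*x-s*y,s*x+c*y])
def iB(p):
    c,s=np.cos(TH),np.sin(TH); d=np.array(p[:2])-C; return np.array([c*d[0]+s*d[1],-s*d[0]+c*d[1]])
def yaw(s=None):
    z=rot(s).as_matrix()[:,2]; return np.degrees(np.arctan2(z[1],z[0]))
def info():
    s=st(); b=iB(s["tool_pos"]); print("t",round(s["time"],2),"pos",s["tool_pos"].round(4),"board",b.round(4),"yaw",yaw(s).round(2),"F",s["contact_force"].round(1),"T",s["ft_torque"].round(2),"w",round(s["gripper_width"],3),"j6",s["joint_pos"][5].round(2))
def go(p,yw=None,p0=None,y0=None):
    """tool-axes shift (cm) needed, after turning to yaw yw; assumes tool straight down"""
    s=st(); p0=s["tool_pos"] if p0 is None else np.array(p0); y0=yaw(s) if y0 is None else y0
    if yw is None: yw=y0
    a=np.radians(yw); z=np.array([np.cos(a),np.sin(a),0]); x=np.array([0,0,-1]); y=np.cross(z,x)
    d=(np.array(p)-p0)*100
    print("twist x %.1f deg; shift xyz cm"%(-((yw-y0+180)%360-180)),np.round([d@x,d@y,d@z],2))
E
python3 - <<'E'
from h import *
info(); go([.52,.1,.23]); go([.45,-.24,.23],-90,p0=[.52,.1,.23])
print(B(0,-.16),B(-.09,-.16))
E
```

```text
t 0.25 pos [0.1868 0.5961 0.2307] board [-0.4357  0.6328] yaw 72.6 F [ 0.8 -0.5  0.2] T [0.02 0.01 0.  ] w 0.999 j6 -0.12
twist x -0.0 deg; shift xyz cm [  0.07 -46.63 -37.37]
twist x 162.6 deg; shift xyz cm [ 0. -7. 34.]
[ 0.52986307 -0.24096871] [ 0.44044317 -0.23076669]
```

```bash
python3 -m inch '[{"fingers":1,"delta_pos":[0,-4.6,-3.7],"twist":[0,0,0]},{"fingers":1,"delta_pos":[0,-4.6,-3.7],"twist":[0,0,0]},{"fingers":1,"delta_pos":[0,-4.6,-3.7],"twist":[0,0,0]},{"fingers":1,"delta_pos":[0,-4.6,-3.7],"twist":[0,0,0]},{"fingers":1,"delta_pos":[0,-4.6,-3.7],"twist":[0,0,0]}]'
python3 -m inch '[{"fingers":1,"delta_pos":[0,-4.6,-3.7],"twist":[0,0,0]},{"fingers":1,"delta_pos":[0,-4.6,-3.7],"twist":[0,0,0]},{"fingers":1,"delta_pos":[0,-4.6,-3.7],"twist":[0,0,0]},{"fingers":1,"delta_pos":[0,-4.6,-3.7],"twist":[0,0,0]},{"fingers":1,"delta_pos":[0,-4.6,-3.7],"twist":[0,0,0]}]'
python3 -c "
from h import *
info()"
```

```text
time: 0.88
tool_pos: [0.3518, 0.3494, 0.2314]
tool_rot: [0.57, -0.419, 0.57, 0.419]
contact_force: [1.9, 0.2, 0.7]
gripper_width: 0.999
time: 1.5
tool_pos: [0.516, 0.1039, 0.2315]
tool_rot: [0.57, -0.419, 0.57, 0.418]
contact_force: [0.4, 0.9, -0.4]
gripper_width: 1.0
t 1.5 pos [0.516  0.1039 0.2315] board [-0.0528  0.1811] yaw 72.58 F [ 0.4  0.9 -0.4] T [ 0.02 -0.01 -0.04] w 1.0 j6 -1.21
```

```bash
for i in 1 2 3; do python3 -m inch '[{"fingers":-0.1,"delta_pos":[0,0,0],"twist":[10.2,0,0]},{"fingers":-0.1,"delta_pos":[0,0,0],"twist":[10.2,0,0]},{"fingers":-0.1,"delta_pos":[0,0,0],"twist":[10.2,0,0]},{"fingers":-0.1,"delta_pos":[0,0,0],"twist":[10.2,0,0]},{"fingers":-0.1,"delta_pos":[0,0,0],"twist":[10.2,0,0]}]' >/dev/null; done
python3 -m inch '[{"fingers":-0.1,"delta_pos":[0,0,0],"twist":[10.2,0,0]}]'
python3 - <<'E'
from h import *
info()
f=snap("side","s3.png",(200,120,320,240),5)
X=tow(f); f2=snap("top","t3.png",(290,155,370,235),7); Y=tow(f2)
for n,g,Z in(("side",f,X),("top",f2,Y)):
    m=(g["pixels"].max(-1)<60)&(Z[...,2]>.055)&(Z[...,2]<.1)&(abs(Z[...,0]-.44)<.05)&(abs(Z[...,1]+.235)<.05)
    print(n,m.sum(),Z[m].mean(0),np.percentile(Z[m],[5,95],axis=0).round(4).tolist())
E
```

```text
time: 3.5
tool_pos: [0.5151, 0.1057, 0.2312]
tool_rot: [-0.496, -0.504, -0.496, 0.504]
contact_force: [0.1, 0.3, 1.1]
gripper_width: 0.453
t 3.5 pos [0.5151 0.1057 0.2312] board [-0.054   0.1828] yaw -90.94 F [0.1 0.3 1.1] T [-0.06 -0.04  0.02] w 0.453 j6 1.65
side 47 [ 0.4447558 -0.2346076  0.075796 ] [[0.4365, -0.2405, 0.0589], [0.4517, -0.2299, 0.0909]]
top 41 [ 0.44044417 -0.23888824  0.08403857] [[0.4318, -0.2462, 0.0562], [0.4476, -0.2317, 0.0948]]
```

View pics/t3.png

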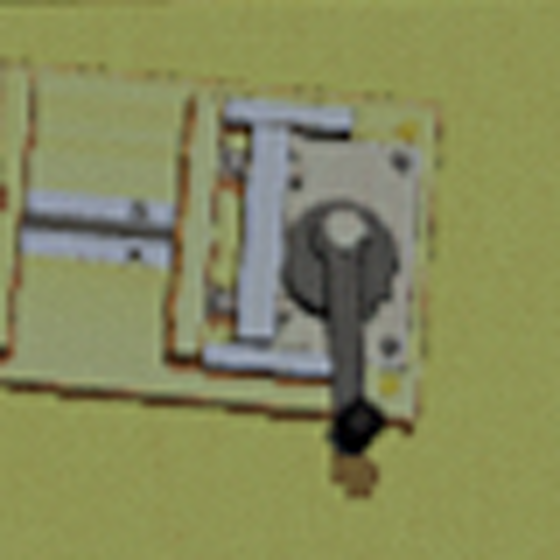

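View pics/s3.png

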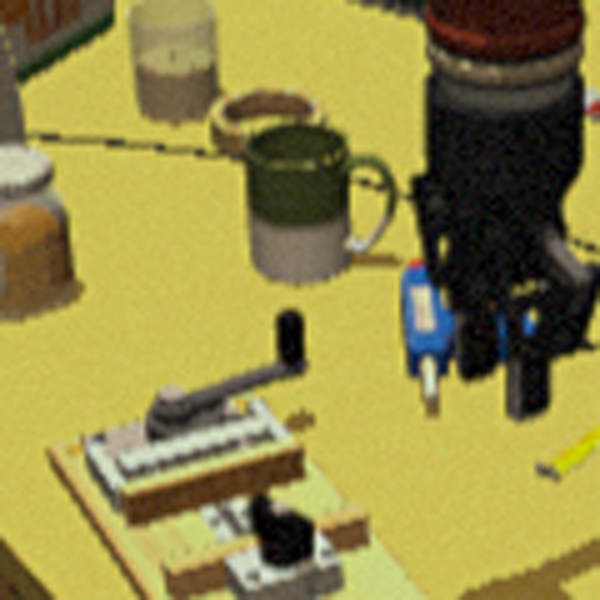

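```bash
python3 - <<'E'
from h import *
f=load("top"); print(px(f,340.6,215.3,.093))
go([.440,-.239,.20])
E
```

```text
[ 0.43659138 -0.23853997  0.093     ]
twist x -0.0 deg; shift xyz cm [ 3.12 -7.16 34.54]
```

```bash
python3 -m inch '[{"fingers":-0.1,"delta_pos":[0,-1.2,5.75],"twist":[0,0,0]},{"fingers":-0.1,"delta_pos":[0,-1.2,5.75],"twist":[0,0,0]},{"fingers":-0.1,"delta_pos":[0,-1.2,5.75],"twist":[0,0,0]},{"fingers":-0.1,"delta_pos":[0,-1.2,5.75],"twist":[0,0,0]},{"fingers":-0.1,"delta_pos":[0,-1.2,5.75],"twist":[0,0,0]}]'
python3 -m inch '[{"fingers":-0.1,"delta_pos":[1.5,-1.2,5.75],"twist":[0,0,0]},{"fingers":-0.1,"delta_pos":[4,0,0],"twist":[0,0,0]},{"fingers":-0.1,"delta_pos":[2,0,0],"twist":[0,0,0]},{"fingers":-0.1,"delta_pos":[0,0,0],"twist":[0,0,0]}]'
python3 - <<'E'
from h import *
info(); go([.440,-.239,.062])
snap("side","s4.png",(200,120,320,240),5)
snap("top","t4.png",(290,155,370,235),7)
E
```

```text
time: 4.22
tool_pos: [0.4515, -0.1829, 0.2316]
tool_rot: [0.499, 0.502, 0.498, -0.502]
contact_force: [-0.1, 0.0, -0.8]
gripper_width: 0.45
time: 4.72
tool_pos: [0.4387, -0.2373, 0.1544]
tool_rot: [-0.496, -0.502, -0.499, 0.502]
contact_force: [0.4, 1.2, 0.2]
gripper_width: 0.45
t 4.72 pos [ 0.4387 -0.2373  0.1544] board [-0.091  -0.1667] yaw -90.49 F [0.4 1.2 0.2] T [ 0.04  0.06 -0.  ] w 0.45 j6 0.93
twist x -0.0 deg; shift xyz cm [9.24 0.13 0.17]
```

View pics/s4.png

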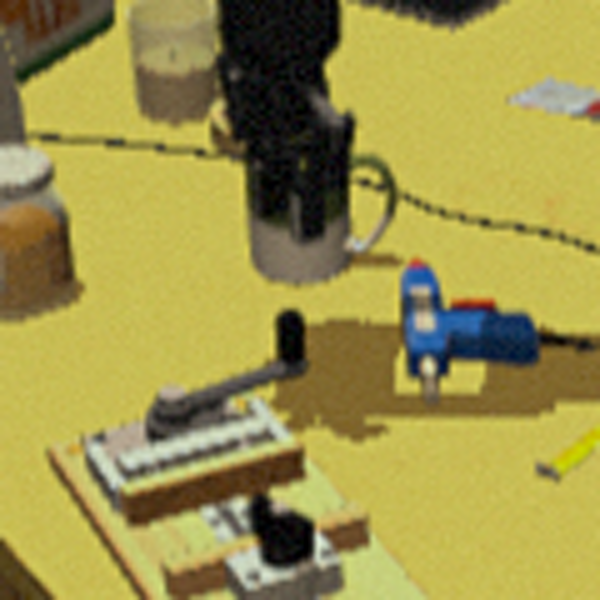

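View pics/t4.png

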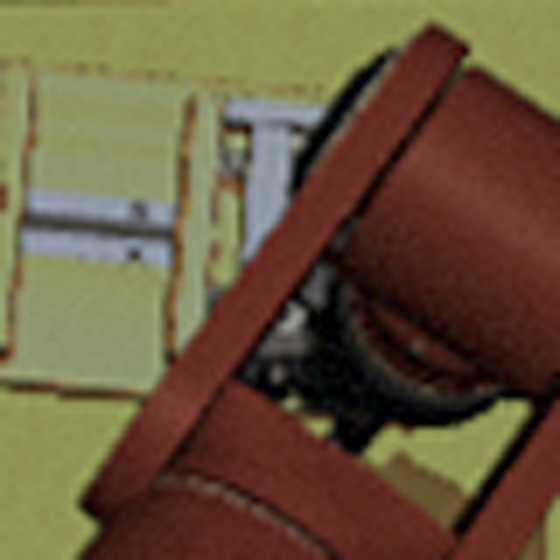

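```bash
python3 -m inch '[{"fingers":0.1,"delta_pos":[3,0,0],"twist":[0,0,0]},{"fingers":0.1,"delta_pos":[3,0,0],"twist":[0,0,0]},{"fingers":0.1,"delta_pos":[2,0,0],"twist":[0,0,0]},{"fingers":0.1,"delta_pos":[1.2,0,0],"twist":[0,0,0]},{"fingers":0.1,"delta_pos":[0,0,0],"twist":[0,0,0]}]'
python3 - <<'E'
from h import *
info()
snap("side","s5.png",(200,120,320,240),5)
E
```

```text
time: 5.45
tool_pos: [0.44, -0.2384, 0.0647]
tool_rot: [-0.498, -0.502, -0.498, 0.502]
contact_force: [1.2, -0.0, 0.6]
gripper_width: 0.553
t 5.45 pos [ 0.44   -0.2384  0.0647] board [-0.0896 -0.1676] yaw -90.55 F [ 1.2 -0.   0.6] T [ 0.02 -0.04 -0.04] w 0.553 j6 0.94
```

View pics/s5.png

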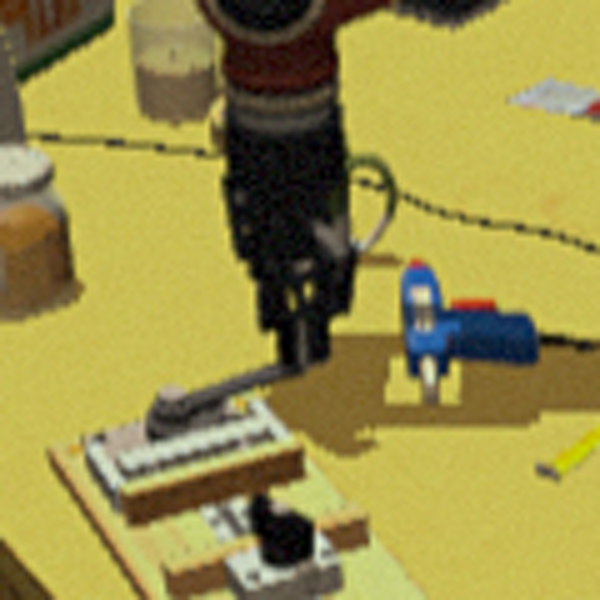

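```bash
python3 -m inch '[{"fingers":-0.45,"delta_pos":[0.2,0,0],"twist":[0,0,0]},{"fingers":-0.45,"delta_pos":[0,0,0],"twist":[0,0,0]},{"fingers":-0.45,"delta_pos":[0,0,0],"twist":[0,0,0]}]'
python3 -m inch '[{"fingers":-0.45,"delta_pos":[0,0.09,1.25],"twist":[-8,0,0]},{"fingers":-0.45,"delta_pos":[0,0,0],"twist":[0,0,0]}]'
python3 - <<'E'
from h import *
info(); s=st(); d=s["tool_pos"][:2]-B(0,-.16); print(np.hypot(*d), np.degrees(np.arctan2(d[1],d[0]))-90)
E
```

```text
time: 5.88
tool_pos: [0.4404, -0.2398, 0.0635]
tool_rot: [-0.499, -0.502, -0.496, 0.503]
contact_force: [-0.1, -3.8, 2.1]
gripper_width: 0.277
time: 6.12
tool_pos: [0.4402, -0.2508, 0.0622]
tool_rot: [0.53, 0.468, 0.531, -0.467]
contact_force: [-0.8, 1.4, 0.8]
gripper_width: 0.275
t 6.12 pos [ 0.4402 -0.2508  0.0622] board [-0.0879 -0.18  ] yaw -82.73 F [-0.8  1.4  0.8] T [-0.05 -0.03  0.01] w 0.275 j6 0.78
0.09015828304580145 -263.7170634393795
```

```bash
python3 -m inch '[{"fingers":-0.45,"delta_pos":[0,0.09,1.25],"twist":[-8,0,0]},{"fingers":-0.45,"delta_pos":[0,0.09,1.25],"twist":[-8,0,0]},{"fingers":-0.45,"delta_pos":[0,0.09,1.25],"twist":[-8,0,0]},{"fingers":-0.45,"delta_pos":[0,0.09,1.25],"twist":[-8,0,0]},{"fingers":-0.45,"delta_pos":[0,0,0],"twist":[0,0,0]}]'
python3 - <<'E'
from h import *
info(); s=st(); d=s["tool_pos"][:2]-B(0,-.16); print(np.hypot(*d), np.degrees(np.arctan2(d[1],d[0]))+90)
E
```

```text
time: 6.75
tool_pos: [0.4594, -0.296, 0.0614]
tool_rot: [0.638, 0.303, 0.64, -0.303]
contact_force: [-1.0, -0.0, -0.5]
gripper_width: 0.278
t 6.75 pos [ 0.4594 -0.296   0.0614] board [-0.0638 -0.2227] yaw -50.8 F [-1.  -0.  -0.5] T [0.11 0.08 0.01] w 0.278 j6 0.18
0.08939906183411425 -52.01590615047607
```

```bash
python3 -m inch '[{"fingers":-0.45,"delta_pos":[0,0.09,1.25],"twist":[-8,0,0]},{"fingers":-0.45,"delta_pos":[0,0.09,1.25],"twist":[-8,0,0]},{"fingers":-0.45,"delta_pos":[0,0.09,1.25],"twist":[-8,0,0]},{"fingers":-0.45,"delta_pos":[0,0.09,1.25],"twist":[-8,0,0]},{"fingers":-0.45,"delta_pos":[0,0.09,1.25],"twist":[-8,0,0]}]'
python3 -m inch '[{"fingers":-0.45,"delta_pos":[0,0,0.3],"twist":[0,0,0]},{"fingers":-0.45,"delta_pos":[0,0,0],"twist":[0,0,0]}]'
python3 - <<'E'
from h import *
info(); s=st(); d=s["tool_pos"][:2]-B(0,-.16); print(np.hypot(*d), np.degrees(np.arctan2(d[1],d[0]))+90)
snap("side","s6.png",(200,120,320,240),5)
E
```

```text
time: 7.38
tool_pos: [0.511, -0.3278, 0.0612]
tool_rot: [0.702, 0.065, 0.706, -0.065]
contact_force: [-6.3, -2.6, -0.2]
gripper_width: 0.272
time: 7.62
tool_pos: [0.5147, -0.328, 0.0615]
tool_rot: [0.703, 0.066, 0.705, -0.067]
contact_force: [-4.2, -2.3, -0.3]
gripper_width: 0.279
t 7.62 pos [ 0.5147 -0.328   0.0615] board [-0.0052 -0.2482] yaw -10.79 F [-4.2 -2.3 -0.3] T [-0.3   0.62  0.06] w 0.279 j6 -0.5
0.08837283131732644 -9.85191056811857
```

View pics/s6.png

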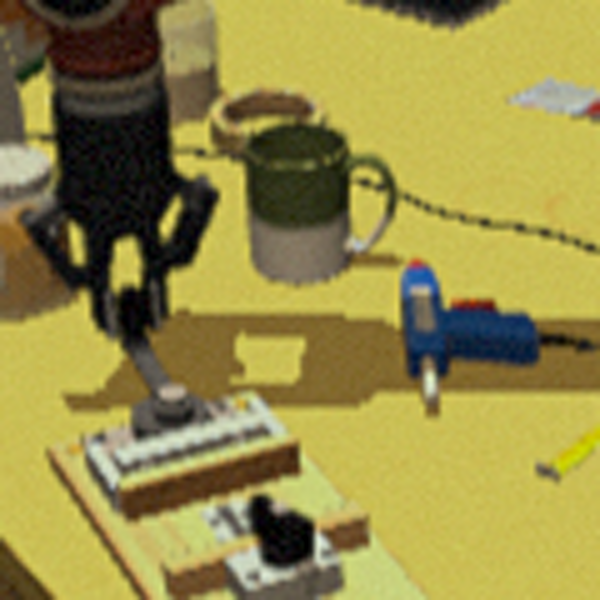

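```bash
python3 -m inch '[{"fingers":-0.45,"delta_pos":[0,0,0.4],"twist":[-3,0,0]},{"fingers":-0.45,"delta_pos":[0,0,0],"twist":[0,0,0]},{"fingers":0.1,"delta_pos":[0,0,0],"twist":[0,0,0]},{"fingers":0.1,"delta_pos":[0,0,0],"twist":[0,0,0]},{"fingers":0.1,"delta_pos":[-3,0,0],"twist":[0,0,0]}]'
python3 -m inch '[{"fingers":0.1,"delta_pos":[-5,0,0],"twist":[0,0,0]},{"fingers":-0.1,"delta_pos":[-5,0,0],"twist":[0,0,0]},{"fingers":-0.1,"delta_pos":[0,0,0],"twist":[0,0,0]}]'
python3 - <<'E'
from h import *
info()
f=load("top")
# knob px in top1: bar center ~ (365,160)/5+(210,150)
print(px(f,210+365/5-.4,150+160/5-.4,.079), iB(px(f,210+365/5-.4,150+160/5-.4,.079)))
f=snap("top","t7.png",(250,150,370,230),6)
g=snap("side","s7.png",(200,160,320,270),6)
E
```

```text
time: 8.3
tool_pos: [0.5187, -0.3273, 0.09]
tool_rot: [0.704, 0.048, 0.707, -0.046]
contact_force: [-0.1, 0.8, 0.8]
gripper_width: 0.553
time: 8.68
tool_pos: [0.523, -0.3308, 0.1995]
tool_rot: [0.709, 0.045, 0.702, -0.049]
contact_force: [-0.2, -0.3, 0.4]
gripper_width: 0.45
t 8.68 pos [ 0.523  -0.3308  0.1995] board [ 0.0034 -0.2501] yaw -7.62 F [-0.2 -0.3  0.4] T [-0.07 -0.01 -0.01] w 0.45 j6 -0.55
[ 0.5468831  -0.06741169  0.079     ] [-0.00276337  0.01436767]
```

View pics/t7.png

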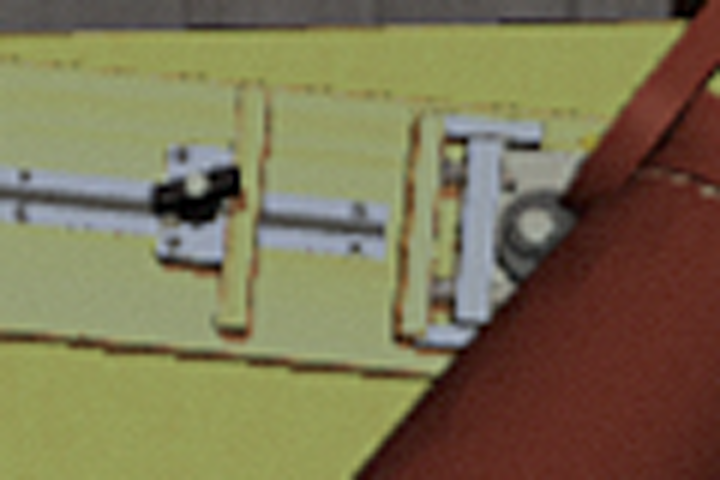

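View pics/s7.png

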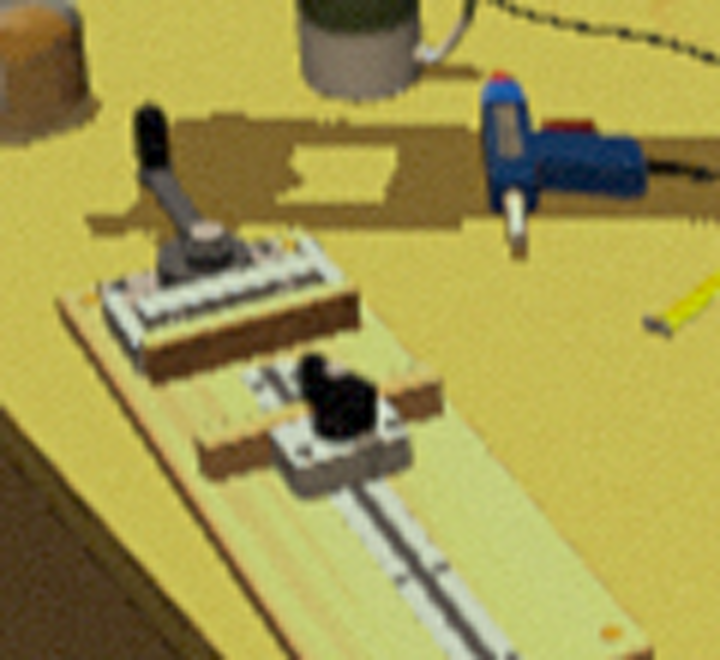

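```bash
python3 - <<'E'
from h import *
f=load("top")
g=lambda U,V,z: px(f,250+U/6-.42,150+V/6-.42,z)
a=g(152,202,.079);b=g(242,180,.079);print(a,b,iB(a),iB(b),(a+b)/2,iB((a+b)/2)); d=b-a; print("bar yaw",np.degrees(np.arctan2(d[1],d[0])))
for n in("top","side"):
    q=load(n);X=tow(q);m=(q["pixels"].max(-1)<50)&(X[...,2]>.05)&(X[...,2]<.09)&(abs(X[...,0]-.547)<.05)&(abs(X[...,1]+.068)<.05)
    p=X[m]; print(n,m.sum(),p.mean(0)); 
    r=cv2.minAreaRect((p[:,:2]*1000).astype(np.float32)); print(r,iB(np.array(r[0])/1000))
E
```

```text
[ 0.542137   -0.04374389  0.079     ] [ 0.55283533 -0.08997744  0.079     ] [-0.01016176  0.03734492] [ 0.00570845 -0.0073779 ] [ 0.54748616 -0.06686066  0.079     ] [-0.00222666  0.01498351]
bar yaw -76.971201407123
top 59 [ 0.54760087 -0.06682115  0.06974099]
((547.3213500976562, -66.42094421386719), (14.437660217285156, 45.933475494384766), 15.456840515136719) [-0.00244025  0.01540171]
side 99 [ 0.55666482 -0.05948094  0.0678383 ]
((557.5208740234375, -61.74725341796875), (15.039390563964844, 42.205078125), 13.439187049865723) [0.00716374 0.02120145]
```

```bash
python3 -m inch '[{"fingers":-0.1,"delta_pos":[0,0,0],"twist":[-10.5,0,0]},{"fingers":-0.1,"delta_pos":[0,0,0],"twist":[-10.5,0,0]}]'
python3 - <<'E'
from h import *
info()
t=B(-.0015,.015); print(t); go([*t,.11])
E
```

```text
time: 9.02
tool_pos: [0.5191, -0.328, 0.1896]
tool_rot: [0.701, -0.083, 0.703, 0.086]
contact_force: [-0.3, -0.3, 0.0]
gripper_width: 0.447
t 9.03 pos [ 0.5191 -0.328   0.1896] board [-0.0008 -0.2476] yaw 13.73 F [-0.3 -0.3  0. ] T [-0.03 -0.08 -0.02] w 0.447 j6 -0.92
[ 0.54821001 -0.06692665]
twist x -0.0 deg; shift xyz cm [ 7.96 24.67  9.02]
```

```bash
python3 -m inch '[{"fingers":-0.1,"delta_pos":[0,4.9,1.8],"twist":[0,0,0]},{"fingers":-0.1,"delta_pos":[0,4.9,1.8],"twist":[0,0,0]},{"fingers":-0.1,"delta_pos":[0,4.9,1.8],"twist":[0,0,0]},{"fingers":-0.1,"delta_pos":[2,4.9,1.8],"twist":[0,0,0]},{"fingers":-0.1,"delta_pos":[4,4.9,1.8],"twist":[0,0,0]}]'
python3 -m inch '[{"fingers":-0.1,"delta_pos":[0.5,0,0],"twist":[0,0,0]},{"fingers":-0.1,"delta_pos":[0,0,0],"twist":[0,0,0]},{"fingers":-0.1,"delta_pos":[0,0,0],"twist":[0,0,0]}]'
python3 - <<'E'
from h import *
info()
t=B(-.0015,.015); go([*t,.05])
g=snap("side","s8.png",(200,160,320,270),6)
f=snap("top","t8.png",(250,150,370,230),6)
E
```

```text
time: 9.65
tool_pos: [0.5508, -0.0705, 0.1336]
tool_rot: [0.703, -0.082, 0.702, 0.082]
contact_force: [0.8, -0.4, -0.4]
gripper_width: 0.448
time: 10.02
tool_pos: [0.5509, -0.0735, 0.13]
tool_rot: [0.703, -0.082, 0.702, 0.082]
contact_force: [0.5, -0.1, -0.9]
gripper_width: 0.454
t 10.03 pos [ 0.5509 -0.0735  0.13  ] board [0.002  0.0088] yaw 13.3 F [ 0.5 -0.1 -0.9] T [-0.01 -0.02 -0.02] w 0.454 j6 -0.5
twist x -0.0 deg; shift xyz cm [ 8.    0.7  -0.12]
```

View pics/s8.png

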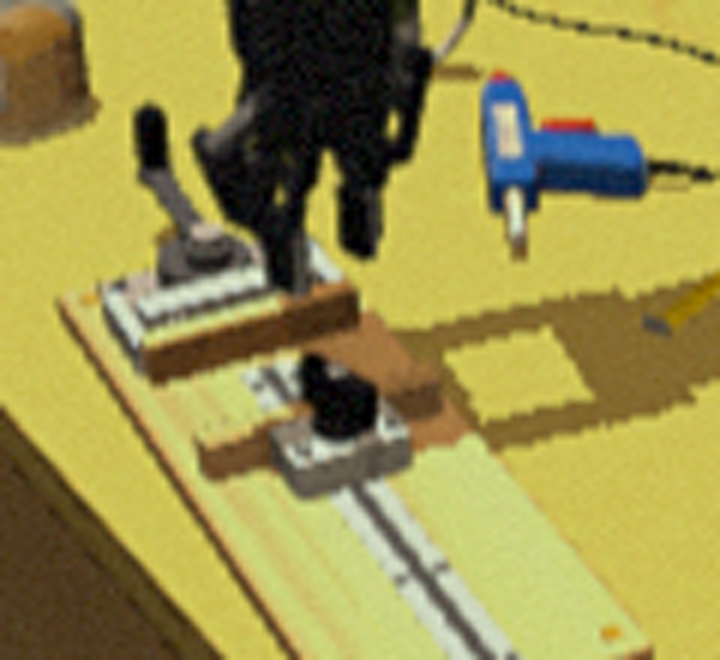

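```bash
python3 -m inch '[{"fingers":-0.1,"delta_pos":[2.5,0.7,-0.1],"twist":[0,0,0]},{"fingers":-0.1,"delta_pos":[1.8,0,0],"twist":[0,0,0]},{"fingers":-0.1,"delta_pos":[0,0,0],"twist":[0,0,0]}]'
python3 - <<'E'
from h import *
info()
t=B(-.0015,.015); go([*t,.05])
g=snap("side","s9.png",(200,160,320,270),6)
E
```

```text
time: 10.5
tool_pos: [0.5466, -0.0659, 0.0846]
tool_rot: [0.701, -0.082, 0.703, 0.083]
contact_force: [0.2, -0.3, 0.3]
gripper_width: 0.452
t 10.5 pos [ 0.5466 -0.0659  0.0846] board [-0.0032  0.0158] yaw 13.35 F [ 0.2 -0.3  0.3] T [0.03 0.04 0.03] w 0.452 j6 -0.49
twist x -0.0 deg; shift xyz cm [ 3.46 -0.13  0.13]
```

View pics/s9.png

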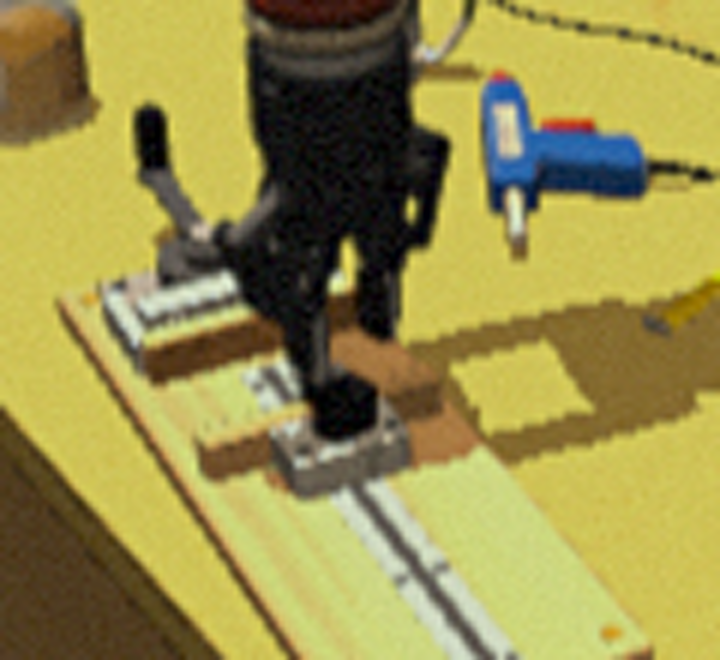

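```bash
python3 -m inch '[{"fingers":-0.1,"delta_pos":[1.7,-0.1,0.1],"twist":[0,0,0]},{"fingers":-0.1,"delta_pos":[1.6,0,0],"twist":[0,0,0]},{"fingers":-0.1,"delta_pos":[0,0,0],"twist":[0,0,0]}]'
python3 - <<'E'
from h import *
info()
g=snap("side","s10.png",(200,160,320,270),6)
E
```

```text
time: 10.92
tool_pos: [0.5474, -0.0661, 0.0509]
tool_rot: [0.701, -0.082, 0.704, 0.083]
contact_force: [-0.1, -0.4, 0.3]
gripper_width: 0.45
t 10.93 pos [ 0.5474 -0.0661  0.0509] board [-0.0024  0.0158] yaw 13.39 F [-0.1 -0.4  0.3] T [ 0.02 -0.05  0.01] w 0.45 j6 -0.49
```

View pics/s10.png

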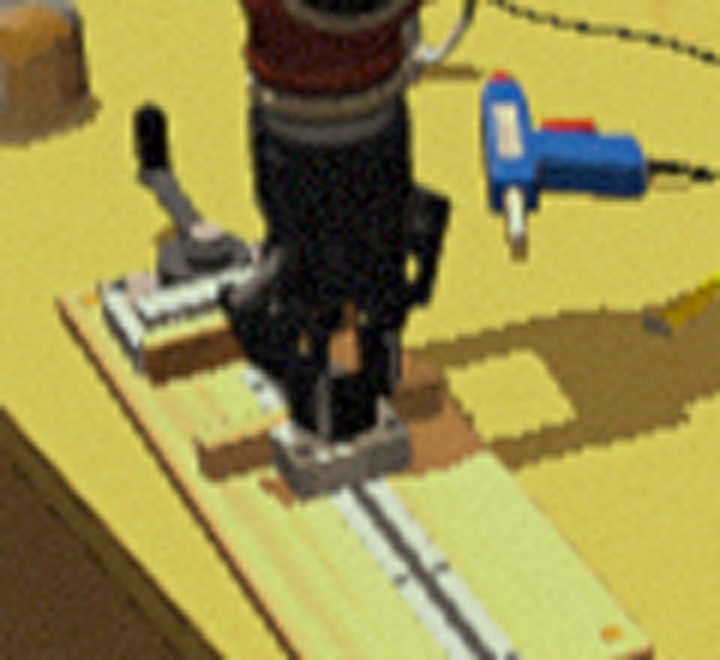

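Both fingers stand either side of the knob bar, so I'll close on it.

```bash
python3 -m inch '[{"fingers":-0.5,"delta_pos":[0,0,0],"twist":[0,0,0]},{"fingers":-0.7,"delta_pos":[0,0,0],"twist":[0,0,0]},{"fingers":-1,"delta_pos":[0,0,0],"twist":[0,0,0]},{"fingers":-1,"delta_pos":[0,0,0],"twist":[0,0,0]},{"fingers":-1,"delta_pos":[0,0,0],"twist":[0,0,0]}]'
python3 - <<'E'
from h import *
info()
E
```

```text
time: 11.6
tool_pos: [0.551, -0.0663, 0.0544]
tool_rot: [0.704, -0.083, 0.7, 0.082]
contact_force: [6.1, 1.8, -2.4]
gripper_width: 0.14
t 11.6 pos [ 0.551  -0.0663  0.0544] board [0.0012 0.016 ] yaw 13.42 F [ 6.1  1.8 -2.4] T [ 0.19 -0.72  0.22] w 0.14 j6 -0.49
```

```bash
python3 -m inch '[{"fingers":-1,"delta_pos":[0,0,0.3],"twist":[0,0,0]},{"fingers":-1,"delta_pos":[0,0,0],"twist":[-7,0,0]},{"fingers":-1,"delta_pos":[0,0,0],"twist":[-8,0,0]},{"fingers":-1,"delta_pos":[0,0,0],"twist":[-8,0,0]}]'
python3 - <<'E'
from h import *
info()
E
```

```text
time: 12.1
tool_pos: [0.551, -0.0662, 0.0542]
tool_rot: [0.67, -0.222, 0.672, 0.222]
contact_force: [-8.0, -0.9, 6.6]
gripper_width: 0.138
t 12.1 pos [ 0.551  -0.0662  0.0542] board [0.0012 0.016 ] yaw 36.64 F [-8.  -0.9  6.6] T [-0.22  0.94 -0.14] w 0.138 j6 -0.89
```

```bash
python3 -m inch '[{"fingers":-1,"delta_pos":[0,0.05,-0.1],"twist":[-8,0,0]},{"fingers":-1,"delta_pos":[0,0,0],"twist":[-8,0,0]},{"fingers":-1,"delta_pos":[0,0,0],"twist":[-8,0,0]}]'
python3 - <<'E'
from h import *
info()
E
```

```text
time: 12.48
tool_pos: [0.5508, -0.0665, 0.0542]
tool_rot: [0.61, -0.357, 0.611, 0.357]
contact_force: [-4.0, -1.4, 3.7]
gripper_width: 0.137
t 12.47 pos [ 0.5508 -0.0665  0.0542] board [0.001  0.0157] yaw 60.62 F [-4.  -1.4  3.7] T [-0.27  0.4  -0.16] w 0.137 j6 -1.31
```

```bash
python3 -m inch '[{"fingers":-1,"delta_pos":[0,0,0],"twist":[-8,0,0]},{"fingers":-1,"delta_pos":[0,0,0],"twist":[-8,0,0]},{"fingers":-1,"delta_pos":[0,0,0],"twist":[-7,0,0]},{"fingers":-1,"delta_pos":[0,0,0],"twist":[0,0,0]}]'
python3 - <<'E'
from h import *
info()
E
```

```text
time: 12.98
tool_pos: [0.5508, -0.0665, 0.0542]
tool_rot: [0.528, -0.47, 0.529, 0.47]
contact_force: [-5.0, -2.2, 6.1]
gripper_width: 0.144
t 12.97 pos [ 0.5508 -0.0665  0.0542] board [0.001  0.0158] yaw 83.25 F [-5.  -2.2  6.1] T [-0.29  0.62 -0.27] w 0.144 j6 -1.71
```

```bash
python3 -m inch '[{"fingers":-1,"delta_pos":[0,0,1],"twist":[0,0,0]},{"fingers":-1,"delta_pos":[0,0,1.5],"twist":[0,0,0]},{"fingers":-1,"delta_pos":[0,0,1.5],"twist":[0,0,0]},{"fingers":-1,"delta_pos":[0,0,0],"twist":[0,0,0]}]'
python3 - <<'E'
from h import *
info()
g=snap("side","s11.png",(200,160,320,270),6)
E
```

```text
time: 13.48
tool_pos: [0.5557, -0.0249, 0.0542]
tool_rot: [0.529, -0.469, 0.528, 0.47]
contact_force: [-2.8, 2.0, 5.6]
gripper_width: 0.14
t 13.47 pos [ 0.5557 -0.0249  0.0542] board [0.0012 0.0576] yaw 83.27 F [-2.8  2.   5.6] T [ 0.33  0.48 -0.36] w 0.14 j6 -1.63
```

View pics/s11.png

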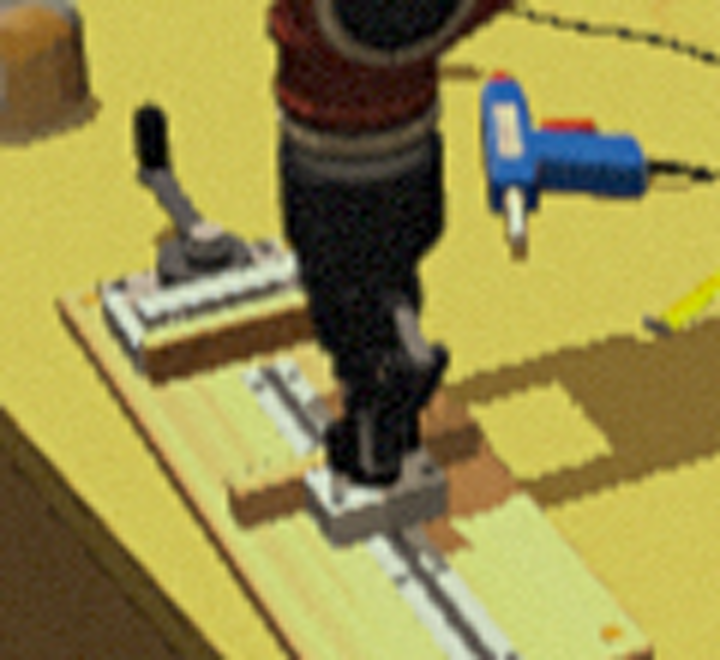

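```bash
python3 -m inch '[{"fingers":-1,"delta_pos":[0,0,2],"twist":[0,0,0]},{"fingers":-1,"delta_pos":[0,0,2],"twist":[0,0,0]},{"fingers":-1,"delta_pos":[0,0,2],"twist":[0,0,0]},{"fingers":-1,"delta_pos":[0,0,1.5],"twist":[0,0,0]},{"fingers":-1,"delta_pos":[0,0,0],"twist":[0,0,0]}]'
python3 - <<'E'
from h import *
info()
E
python3 -m inch '[{"fingers":-0.1,"delta_pos":[0,0,0],"twist":[0,0,0]},{"fingers":-0.1,"delta_pos":[0,0,0],"twist":[0,0,0]},{"fingers":-0.1,"delta_pos":[-3,0,0],"twist":[0,0,0]},{"fingers":-0.1,"delta_pos":[-5,0,0],"twist":[0,0,0]},{"fingers":0,"delta_pos":[-4,0,0],"twist":[0,0,0]}]'
python3 -m inch '[{"fingers":0,"delta_pos":[0,0,0],"twist":[0,0,0]},{"fingers":0,"delta_pos":[0,0,0],"twist":[0,0,0]}]'
python3 - <<'E'
from h import *
info()
g=snap("side","s12.png",(200,160,400,340),4)
f=snap("top","t12.png",(140,150,370,250),3)
strips(f); strips(g)
E
```

```text
time: 14.15
tool_pos: [0.5646, 0.0498, 0.0541]
tool_rot: [0.529, -0.47, 0.528, 0.47]
contact_force: [-2.8, 1.9, 6.5]
gripper_width: 0.141
t 14.15 pos [0.5646 0.0498 0.0541] board [0.0015 0.1329] yaw 83.33 F [-2.8  1.9  6.5] T [ 0.25  0.43 -0.4 ] w 0.141 j6 -1.5
time: 14.78
tool_pos: [0.5643, 0.0479, 0.1748]
tool_rot: [0.528, -0.47, 0.528, 0.47]
contact_force: [0.3, -0.3, 0.9]
gripper_width: 0.501
time: 15.02
tool_pos: [0.5636, 0.0481, 0.1724]
tool_rot: [0.528, -0.47, 0.528, 0.47]
contact_force: [-0.9, 0.4, -0.8]
gripper_width: 0.499
t 15.03 pos [0.5636 0.0481 0.1724] board [0.0008 0.131 ] yaw 83.37 F [-0.9  0.4 -0.8] T [ 0.01 -0.01  0.02] w 0.499 j6 -1.5
[152.2 196.5] 280 z 0.0234 c (520.6, 351.5) mean [0.5192 0.351 ] size 128.4 23.2 ang -2.1
[171.3 206.4] 289 z 0.0235 c (487.3, 289.0) mean [0.4882 0.2887] size 127.7 22.9 ang 5.5
[191.5 211.5] 276 z 0.0238 c (469.1, 223.5) mean [0.4685 0.2232] size 126.7 22.6 ang -2.3
[241.4 215.9] 192 z 0.0374 c (541.1, -175.8) mean [ 0.5436 -0.1773] size 111.9 10.5 ang -6.1
[276.3 238.3] 163 z 0.0306 c (520.2, 39.0) mean [0.5204 0.0381] size 5.9 5.0 ang -44.5
[338.4 281.8] 360 z 0.0226 c (471.3, 225.9) mean [0.4739 0.2261] size 130.8 27.6 ang -2.7
[349.1 299. ] 398 z 0.0226 c (488.9, 289.9) mean [0.4924 0.2912] size 132.7 26.4 ang 4.6
[355.  319.9] 472 z 0.0227 c (523.5, 352.2) mean [0.5258 0.3533] size 131.9 26.0 ang -1.7
```

View pics/s12.png

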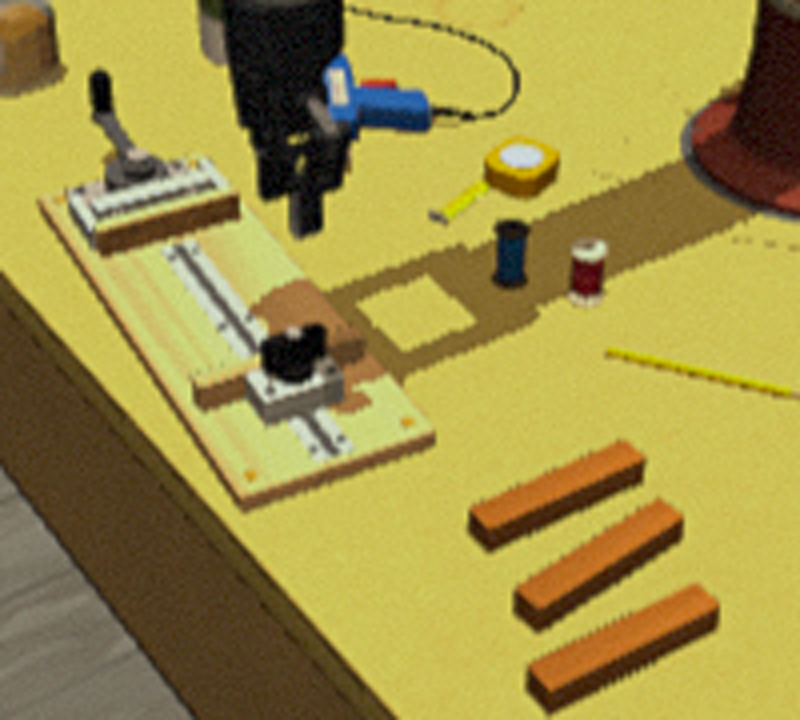

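```bash
python3 - <<'E'
from h import *
go([.470,.2245,.10],87.6)
E
```

```text
twist x -4.2 deg; shift xyz cm [ 7.12 10.03 17.23]
```

```bash
python3 -m inch '[{"fingers":0,"delta_pos":[0,0,0],"twist":[-4.2,0,0]},{"fingers":0,"delta_pos":[0,2.5,4.3],"twist":[0,0,0]},{"fingers":0,"delta_pos":[0,2.5,4.3],"twist":[0,0,0]},{"fingers":0,"delta_pos":[2,2.5,4.3],"twist":[0,0,0]},{"fingers":0,"delta_pos":[5,2.5,4.3],"twist":[0,0,0]}]'
python3 -m inch '[{"fingers":0,"delta_pos":[0,0,0],"twist":[0,0,0]},{"fingers":0,"delta_pos":[0,0,0],"twist":[0,0,0]}]'
python3 - <<'E'
from h import *
info();go([.470,.2245,.005],87.6)
f=snap("side","s13.png",(300,180,460,340),4); strips(f)
E
```

```text
time: 15.75
tool_pos: [0.4743, 0.221, 0.1093]
tool_rot: [0.512, -0.49, 0.509, 0.489]
contact_force: [1.2, 0.4, 0.1]
gripper_width: 0.499
time: 16.0
tool_pos: [0.4737, 0.2191, 0.1082]
tool_rot: [0.51, -0.489, 0.511, 0.49]
contact_force: [-0.5, 0.3, 0.2]
gripper_width: 0.5
t 16.0 pos [0.4737 0.2191 0.1082] board [-0.1079  0.2907] yaw 87.62 F [-0.5  0.3  0.2] T [-0.01 -0.02 -0.02] w 0.5 j6 -1.24
twist x 0.0 deg; shift xyz cm [10.32  0.4   0.53]
[241.4 215.9] 189 z 0.0379 c (541.5, -176.3) mean [ 0.5407 -0.1764] size 111.9 9.5 ang -6.0
[338.5 281.7] 366 z 0.0226 c (471.7, 224.6) mean [0.4735 0.2259] size 128.5 27.2 ang -1.3
[349.2 299. ] 403 z 0.0226 c (488.3, 289.9) mean [0.4923 0.2914] size 133.1 27.3 ang 5.2
[355.3 319.8] 465 z 0.0226 c (523.2, 352.2) mean [0.5255 0.3533] size 131.2 26.2 ang -1.7
```

View pics/s13.png

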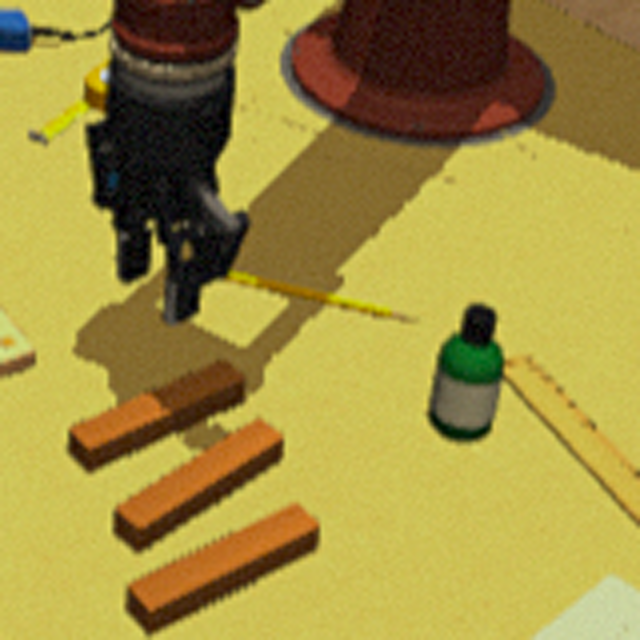

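```bash
python3 -m inch '[{"fingers":0,"delta_pos":[2.5,0.4,0.5],"twist":[0,0,0]},{"fingers":0,"delta_pos":[3,0,0],"twist":[0,0,0]},{"fingers":0,"delta_pos":[2.5,0,0],"twist":[0,0,0]},{"fingers":0,"delta_pos":[1.6,0,0],"twist":[0,0,0]},{"fingers":0,"delta_pos":[0.5,0,0],"twist":[0,0,0]}]'
python3 -m inch '[{"fingers":-0.3,"delta_pos":[0,0,0],"twist":[0,0,0]},{"fingers":-1,"delta_pos":[0,0,0],"twist":[0,0,0]},{"fingers":-1,"delta_pos":[0,0,0],"twist":[0,0,0]},{"fingers":-1,"delta_pos":[0,0,0],"twist":[0,0,0]}]'
python3 - <<'E'
from h import *
info()
f=snap("side","s14.png",(280,180,440,340),4); strips(f)
E
```

```text
time: 16.68
tool_pos: [0.4707, 0.2239, 0.0078]
tool_rot: [0.511, -0.489, 0.511, 0.489]
contact_force: [-0.5, -0.7, -1.5]
gripper_width: 0.501
time: 17.18
tool_pos: [0.4714, 0.2248, 0.0093]
tool_rot: [0.511, -0.49, 0.51, 0.489]
contact_force: [0.2, -0.7, 4.9]
gripper_width: 0.267
t 17.18 pos [0.4714 0.2248 0.0093] board [-0.1109  0.2962] yaw 87.6 F [ 0.2 -0.7  4.9] T [-0.1   0.05 -0.05] w 0.267 j6 -1.23
[241.5 215.9] 191 z 0.0386 c (540.9, -176.6) mean [ 0.5434 -0.1767] size 113.1 11.7 ang -5.0
[328.6 286. ] 182 z 0.0228 c (501.5, 223.9) mean [0.5059 0.225 ] size 69.6 29.8 ang -5.0
[349.1 299.1] 401 z 0.0226 c (490.3, 289.8) mean [0.4923 0.2912] size 131.0 25.9 ang 5.4
[355.1 319.9] 473 z 0.0226 c (523.0, 352.3) mean [0.5255 0.3534] size 131.4 27.0 ang -2.0
```

View pics/s14.png

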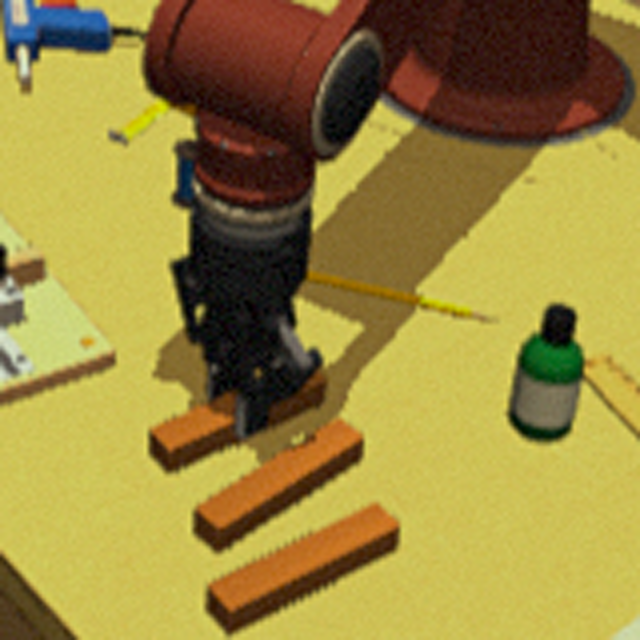

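```bash
python3 -m inch '[{"fingers":-1,"delta_pos":[-2,0,0],"twist":[0,0,0]},{"fingers":-1,"delta_pos":[-4,0,0],"twist":[0,0,0]},{"fingers":-1,"delta_pos":[-5,0,0],"twist":[0,0,0]},{"fingers":-1,"delta_pos":[-4,0,0],"twist":[4.1,0,0]},{"fingers":-1,"delta_pos":[0,0,0],"twist":[0,0,0]}]'
python3 - <<'E'
from h import *
info(); t=B(0,-.054); go([*t,.15],83.5)
f=snap("side","s15.png",(240,140,440,320),4)
E
```

```text
time: 17.85
tool_pos: [0.4724, 0.2253, 0.1621]
tool_rot: [0.53, -0.472, 0.525, 0.47]
contact_force: [0.6, -0.6, -0.8]
gripper_width: 0.261
t 17.85 pos [0.4724 0.2253 0.1621] board [-0.11    0.2968] yaw 83.5 F [ 0.6 -0.6 -0.8] T [ 0.01 -0.02  0.02] w 0.261 j6 -1.15
twist x 0.0 deg; shift xyz cm [  1.21 -10.99 -35.08]
```

View pics/s15.png

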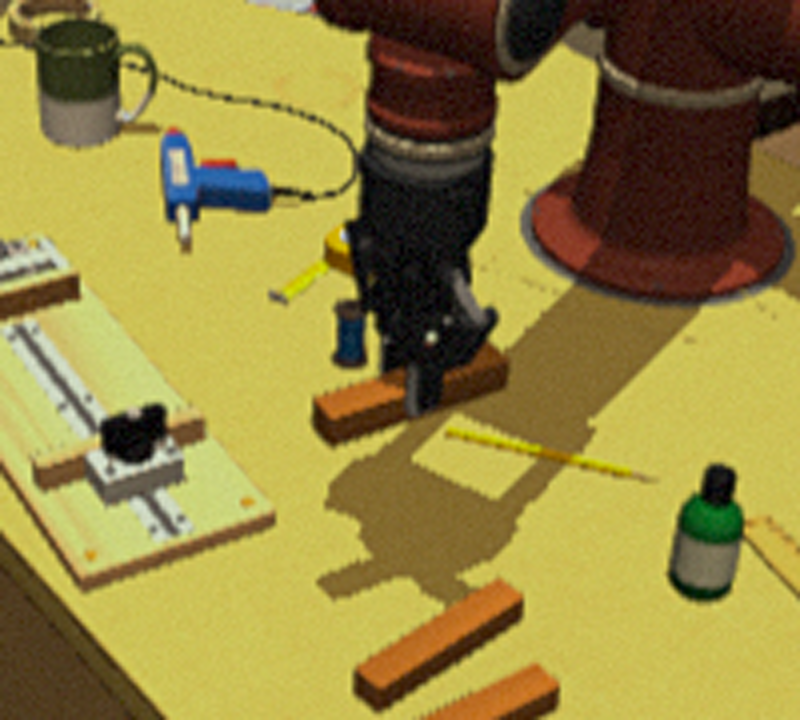

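The strip is held level. I'll carry it to the clamp in 8 rows of (0, -1.37, -4.39).

```bash
python3 -m inch '[{"fingers":-1,"delta_pos":[0,-1.37,-4.4],"twist":[0,0,0]},{"fingers":-1,"delta_pos":[0,-1.37,-4.4],"twist":[0,0,0]},{"fingers":-1,"delta_pos":[0,-1.37,-4.4],"twist":[0,0,0]},{"fingers":-1,"delta_pos":[0,-1.37,-4.4],"twist":[0,0,0]},{"fingers":-1,"delta_pos":[0,-1.37,-4.4],"twist":[0,0,0]}]'
python3 -m inch '[{"fingers":-1,"delta_pos":[0,-1.37,-4.4],"twist":[0,0,0]},{"fingers":-1,"delta_pos":[0,-1.37,-4.4],"twist":[0,0,0]},{"fingers":-1,"delta_pos":[0,-1.37,-4.4],"twist":[0,0,0]},{"fingers":-1,"delta_pos":[0,0,0],"twist":[0,0,0]},{"fingers":-1,"delta_pos":[0,0,0],"twist":[0,0,0]}]'
python3 - <<'E'
from h import *
info(); t=B(0,-.054); go([*t,.028],83.5)
f=snap("side","s16.png",(200,140,340,260),5)
E
```

```text
time: 18.52
tool_pos: [0.5119, -0.003, 0.1552]
tool_rot: [0.526, -0.47, 0.528, 0.472]
contact_force: [0.5, -0.2, -1.2]
gripper_width: 0.264
time: 19.15
tool_pos: [0.538, -0.1369, 0.1558]
tool_rot: [0.527, -0.47, 0.528, 0.472]
contact_force: [-0.8, 0.4, -1.3]
gripper_width: 0.26
t 19.15 pos [ 0.538  -0.1369  0.1558] board [-0.0037 -0.0557] yaw 83.49 F [-0.8  0.4 -1.3] T [ 0.01 -0.02 -0.04] w 0.26 j6 -1.84
twist x -0.0 deg; shift xyz cm [12.78 -0.37  0.17]
```

View pics/s16.png

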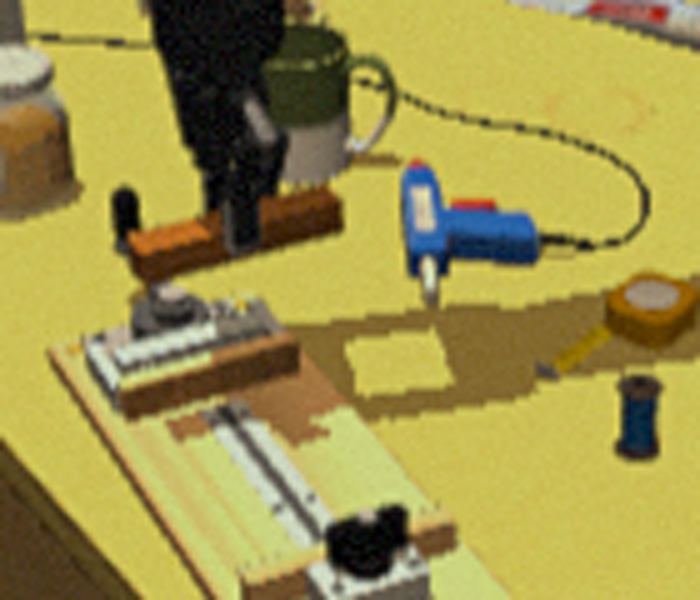

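```bash
python3 -m inch '[{"fingers":-1,"delta_pos":[3,-0.35,0.15],"twist":[0,0,0]},{"fingers":-1,"delta_pos":[4,0,0],"twist":[0,0,0]},{"fingers":-1,"delta_pos":[3,0,0],"twist":[0,0,0]},{"fingers":-1,"delta_pos":[1.5,0,0],"twist":[0,0,0]},{"fingers":-1,"delta_pos":[0.5,0,0],"twist":[0,0,0]}]'
python3 -m inch '[{"fingers":-1,"delta_pos":[0.3,0,0],"twist":[0,0,0]},{"fingers":-1,"delta_pos":[0,0,0],"twist":[0,0,0]}]'
python3 - <<'E'
from h import *
info(); t=B(0,-.054); go([*t,.027],83.5)
f=snap("side","s17.png",(200,140,340,260),5)
E
```

```text
time: 19.82
tool_pos: [0.5424, -0.1356, 0.0372]
tool_rot: [0.527, -0.471, 0.528, 0.472]
contact_force: [0.6, -0.7, -0.7]
gripper_width: 0.258
time: 20.08
tool_pos: [0.5437, -0.1368, 0.0361]
tool_rot: [0.528, -0.471, 0.527, 0.47]
contact_force: [0.4, 0.2, -0.5]
gripper_width: 0.265
t 20.07 pos [ 0.5437 -0.1368  0.0361] board [ 0.0019 -0.0549] yaw 83.5 F [ 0.4  0.2 -0.5] T [ 0.02  0.   -0.06] w 0.265 j6 -1.84
twist x -0.0 deg; shift xyz cm [0.91 0.19 0.09]
```

View pics/s17.png

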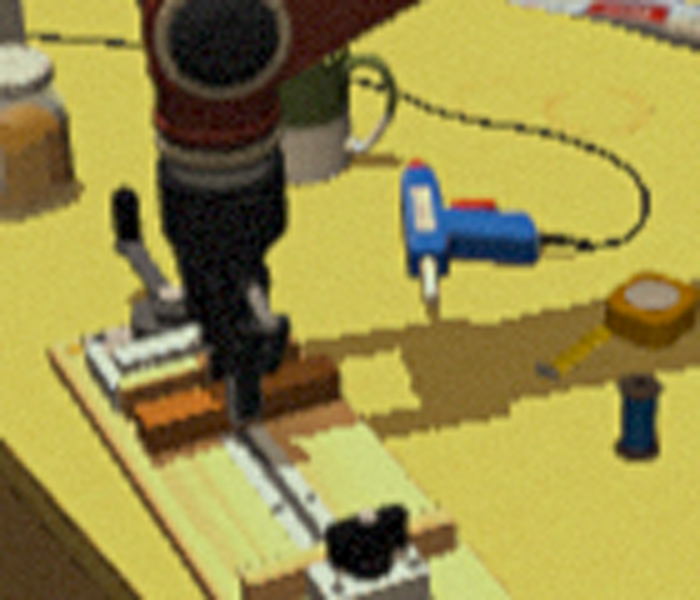

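```bash
python3 -m inch '[{"fingers":-1,"delta_pos":[0.5,0.15,0],"twist":[0,0,0]},{"fingers":-1,"delta_pos":[0.4,0,0],"twist":[0,0,0]},{"fingers":-1,"delta_pos":[0,0,0],"twist":[0,0,0]}]'
python3 -m inch '[{"fingers":-0.15,"delta_pos":[0,0,0],"twist":[0,0,0]},{"fingers":-0.15,"delta_pos":[0,0,0],"twist":[0,0,0]},{"fingers":-0.15,"delta_pos":[-3,0,0],"twist":[0,0,0]},{"fingers":-0.15,"delta_pos":[-5,0,0],"twist":[0,0,0]},{"fingers":0,"delta_pos":[-4,0,0],"twist":[0,0,0]}]'
python3 - <<'E'
from h import *
info(); 
go([.488,.2893,.11],95)
f=snap("side","s18.png",(200,140,340,260),5)
strips(f)
E
```

```text
time: 20.5
tool_pos: [0.5416, -0.1366, 0.0273]
tool_rot: [0.527, -0.471, 0.528, 0.471]
contact_force: [-4.2, 1.3, 8.3]
gripper_width: 0.265
time: 21.12
tool_pos: [0.5415, -0.1365, 0.1475]
tool_rot: [0.528, -0.471, 0.527, 0.471]
contact_force: [0.8, 0.0, -0.0]
gripper_width: 0.5
t 21.12 pos [ 0.5415 -0.1365  0.1475] board [-0.0003 -0.0549] yaw 83.49 F [ 0.8  0.  -0. ] T [ 0.03 -0.01 -0.01] w 0.5 j6 -1.84
twist x -11.5 deg; shift xyz cm [ 3.75  1.62 42.88]
[246.6 219.7] 632 z 0.0406 c (540.2, -154.7) mean [ 0.5399 -0.146 ] size 130.7 68.4 ang -5.2
[348.9 299.2] 407 z 0.0225 c (490.6, 289.8) mean [0.4933 0.2912] size 132.3 26.0 ang 5.3
[355.2 319.8] 465 z 0.0225 c (523.5, 352.1) mean [0.5255 0.3532] size 129.7 26.8 ang -2.8
```

View pics/s18.png

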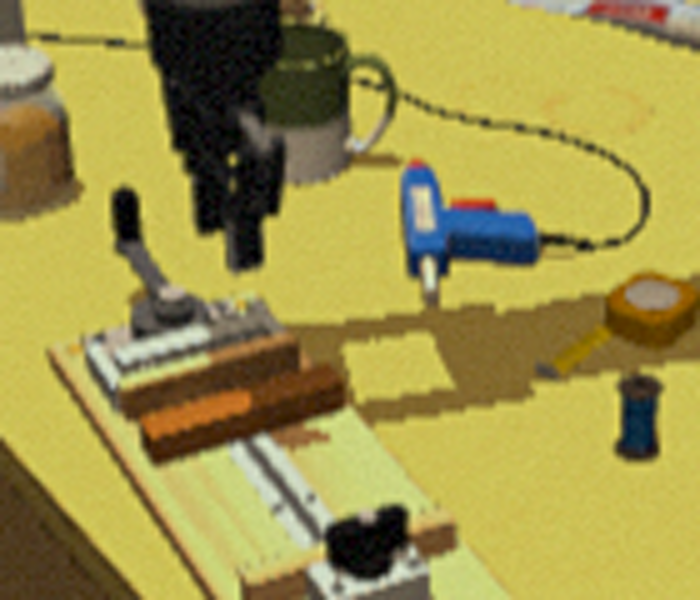

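```bash
python3 -m inch '[{"fingers":0,"delta_pos":[-1,0,0],"twist":[-6,0,0]},{"fingers":0,"delta_pos":[0,0,0],"twist":[-5.5,0,0]},{"fingers":0,"delta_pos":[0,0.2,5.4],"twist":[0,0,0]},{"fingers":0,"delta_pos":[0,0.2,5.4],"twist":[0,0,0]},{"fingers":0,"delta_pos":[0,0.2,5.4],"twist":[0,0,0]}]'
python3 -m inch '[{"fingers":0,"delta_pos":[0,0.2,5.4],"twist":[0,0,0]},{"fingers":0,"delta_pos":[0,0.2,5.4],"twist":[0,0,0]},{"fingers":0,"delta_pos":[1,0.2,5.4],"twist":[0,0,0]},{"fingers":0,"delta_pos":[3,0.2,5.4],"twist":[0,0,0]},{"fingers":0,"delta_pos":[0,0.2,5.1],"twist":[0,0,0]}]'
python3 -m inch '[{"fingers":0,"delta_pos":[0,0,0],"twist":[0,0,0]},{"fingers":0,"delta_pos":[0,0,0],"twist":[0,0,0]}]'
python3 - <<'E'
from h import *
info(); 
f=snap("side","s19.png",(280,180,440,340),4)
strips(f)
f=snap("top","t19.png",(210,150,370,230),5); strips(f)
go([.488,.2895,.007],95)
E
```

```text
time: 21.8
tool_pos: [0.5208, 0.0258, 0.1555]
tool_rot: [0.478, -0.521, 0.478, 0.521]
contact_force: [-0.2, 0.3, -0.1]
gripper_width: 0.498
time: 22.42
tool_pos: [0.4856, 0.2905, 0.1124]
tool_rot: [0.476, -0.521, 0.479, 0.522]
contact_force: [1.0, -0.7, 0.1]
gripper_width: 0.497
time: 22.68
tool_pos: [0.488, 0.2893, 0.1156]
tool_rot: [-0.477, 0.521, -0.478, -0.521]
contact_force: [-0.2, -0.6, 0.4]
gripper_width: 0.496
t 22.68 pos [0.488  0.2893 0.1156] board [-0.1017  0.3622] yaw 95.02 F [-0.2 -0.6  0.4] T [ 0.02 -0.02 -0.01] w 0.496 j6 -1.25
[245.7 219.9] 569 z 0.0405 c (539.9, -150.4) mean [ 0.543  -0.1425] size 130.6 62.8 ang -6.7
[349.1 299.1] 403 z 0.0227 c (490.1, 289.3) mean [0.4922 0.2913] size 131.9 28.2 ang 6.2
[355.3 319.7] 469 z 0.0225 c (523.3, 352.4) mean [0.525  0.3532] size 133.8 29.0 ang 0.3
[304.4 187.6] 278 z 0.0414 c (539.4, -135.7) mean [ 0.5374 -0.1358] size 126.8 21.5 ang -6.5
[172.3 213.3] 143 z 0.0241 c (464.0, 286.7) mean [0.4651 0.2847] size 79.0 22.9 ang 5.7
twist x -0.1 deg; shift xyz cm [10.89  0.03  0.09]
```

View pics/t19.png

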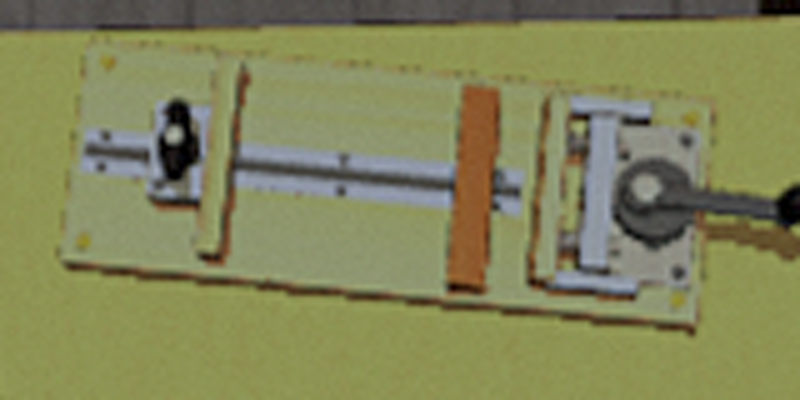

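View pics/s19.png

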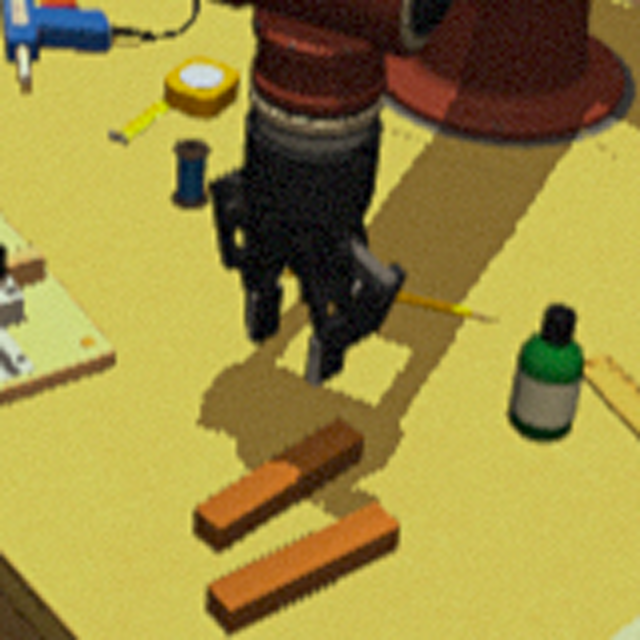

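```bash
python3 -m inch '[{"fingers":0,"delta_pos":[3,0,0.1],"twist":[0,0,0]},{"fingers":0,"delta_pos":[3.5,0,0],"twist":[0,0,0]},{"fingers":0,"delta_pos":[2.5,0,0],"twist":[0,0,0]},{"fingers":0,"delta_pos":[1.2,0,0],"twist":[0,0,0]},{"fingers":0,"delta_pos":[0.5,0,0],"twist":[0,0,0]}]'
python3 -m inch '[{"fingers":-0.3,"delta_pos":[0,0,0],"twist":[0,0,0]},{"fingers":-1,"delta_pos":[0,0,0],"twist":[0,0,0]},{"fingers":-1,"delta_pos":[0,0,0],"twist":[0,0,0]},{"fingers":-1,"delta_pos":[0,0,0],"twist":[0,0,0]}]'
python3 - <<'E'
from h import *
info()
f=snap("side","s20.png",(280,180,440,340),4)
E
```

```text
time: 23.4
tool_pos: [0.4883, 0.2899, 0.0088]
tool_rot: [0.478, -0.521, 0.478, 0.521]
contact_force: [-0.3, 0.1, 0.6]
gripper_width: 0.497
time: 23.9
tool_pos: [0.4891, 0.291, 0.0104]
tool_rot: [-0.478, 0.522, -0.477, -0.521]
contact_force: [-0.1, -1.3, 5.9]
gripper_width: 0.261
t 23.9 pos [0.4891 0.291  0.0104] board [-0.1008  0.3639] yaw 95.0 F [-0.1 -1.3  5.9] T [-0.1   0.02 -0.01] w 0.261 j6 -1.25
```

View pics/s20.png

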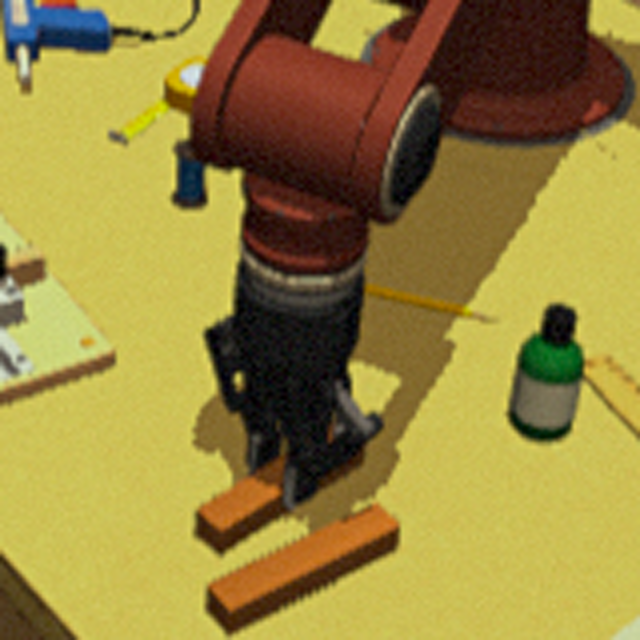

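Gripped: the opening reads 0.261, about 22 mm. Lift and turn to yaw 83.5.

```bash
python3 -m inch '[{"fingers":-1,"delta_pos":[-2,0,0],"twist":[0,0,0]},{"fingers":-1,"delta_pos":[-4,0,0],"twist":[0,0,0]},{"fingers":-1,"delta_pos":[-5,0,0],"twist":[5.5,0,0]},{"fingers":-1,"delta_pos":[-4,0,0],"twist":[6,0,0]},{"fingers":-1,"delta_pos":[0,0,0],"twist":[0,0,0]}]'
python3 - <<'E'
from h import *
info(); t=B(0,-.002); go([*t,.15],83.5)
E
```

```text
time: 24.58
tool_pos: [0.4904, 0.2918, 0.1648]
tool_rot: [0.531, -0.472, 0.524, 0.47]
contact_force: [0.7, 0.8, 0.0]
gripper_width: 0.262
t 24.57 pos [0.4904 0.2918 0.1648] board [-0.0996  0.3648] yaw 83.5 F [0.7 0.8 0. ] T [-0.04  0.01  0.01] w 0.262 j6 -1.05
twist x 0.0 deg; shift xyz cm [  1.48  -9.95 -36.68]
```

```bash
python3 -m inch '[{"fingers":-1,"delta_pos":[0,-1.25,-4.6],"twist":[0,0,0]},{"fingers":-1,"delta_pos":[0,-1.25,-4.6],"twist":[0,0,0]},{"fingers":-1,"delta_pos":[0,-1.25,-4.6],"twist":[0,0,0]},{"fingers":-1,"delta_pos":[0,-1.25,-4.6],"twist":[0,0,0]},{"fingers":-1,"delta_pos":[0,-1.25,-4.6],"twist":[0,0,0]}]'
python3 -m inch '[{"fingers":-1,"delta_pos":[0,-1.25,-4.6],"twist":[0,0,0]},{"fingers":-1,"delta_pos":[0,-1.25,-4.6],"twist":[0,0,0]},{"fingers":-1,"delta_pos":[0,-1.25,-4.6],"twist":[0,0,0]},{"fingers":-1,"delta_pos":[0,0,0],"twist":[0,0,0]},{"fingers":-1,"delta_pos":[0,0,0],"twist":[0,0,0]}]'
python3 - <<'E'
from h import *
info(); t=B(0,-.002); go([*t,.029],83.5)
f=snap("side","s21.png",(200,140,340,260),5)
E
```

```text
time: 25.2
tool_pos: [0.523, 0.0536, 0.1578]
tool_rot: [0.527, -0.471, 0.528, 0.472]
contact_force: [-0.2, 0.3, -1.0]
gripper_width: 0.263
time: 25.82
tool_pos: [0.5449, -0.0858, 0.1579]
tool_rot: [0.527, -0.47, 0.528, 0.472]
contact_force: [0.7, 0.6, -0.5]
gripper_width: 0.261
t 25.82 pos [ 0.5449 -0.0858  0.1579] board [-0.0027 -0.0042] yaw 83.5 F [ 0.7  0.6 -0.5] T [-0.02 -0.01 -0.01] w 0.261 j6 -1.75
twist x -0.0 deg; shift xyz cm [12.89 -0.27  0.22]
```

View pics/s21.png

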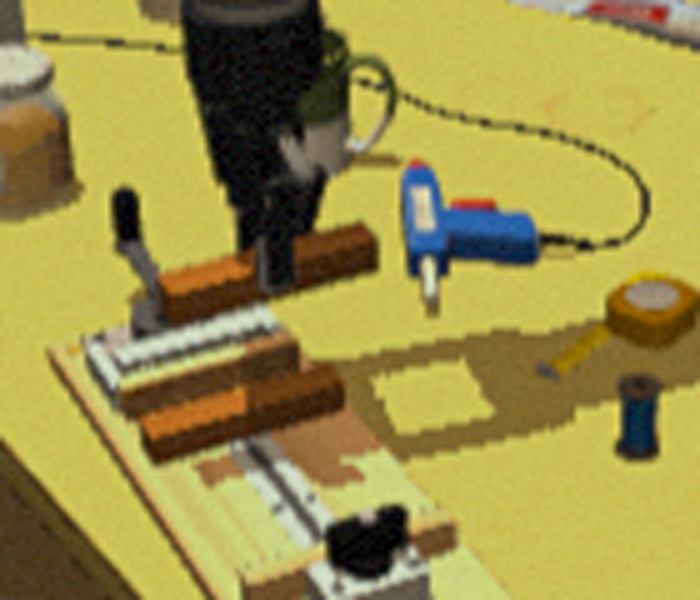

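```bash
python3 -m inch '[{"fingers":-1,"delta_pos":[3,-0.25,0.2],"twist":[0,0,0]},{"fingers":-1,"delta_pos":[4,0,0],"twist":[0,0,0]},{"fingers":-1,"delta_pos":[3,0,0],"twist":[0,0,0]},{"fingers":-1,"delta_pos":[1.3,0,0],"twist":[0,0,0]},{"fingers":-1,"delta_pos":[0.4,0,0],"twist":[0,0,0]}]'
python3 -m inch '[{"fingers":-1,"delta_pos":[0.3,0,0],"twist":[0,0,0]},{"fingers":-1,"delta_pos":[0,0,0],"twist":[0,0,0]}]'
python3 - <<'E'
from h import *
info(); t=B(0,-.002); go([*t,.028],83.5)
E
```

```text
time: 26.5
tool_pos: [0.5481, -0.0838, 0.0416]
tool_rot: [0.527, -0.471, 0.527, 0.471]
contact_force: [0.3, 0.0, -1.0]
gripper_width: 0.261
time: 26.75
tool_pos: [0.5492, -0.0848, 0.0401]
tool_rot: [0.528, -0.471, 0.527, 0.47]
contact_force: [0.3, -0.3, -0.7]
gripper_width: 0.264
t 26.75 pos [ 0.5492 -0.0848  0.0401] board [ 0.0015 -0.0027] yaw 83.5 F [ 0.3 -0.3 -0.7] T [0.04 0.03 0.02] w 0.264 j6 -1.74
twist x 0.0 deg; shift xyz cm [1.21 0.15 0.07]
```

```bash
python3 -m inch '[{"fingers":-1,"delta_pos":[0.5,0.15,0],"twist":[0,0,0]},{"fingers":-1,"delta_pos":[0.5,0,0],"twist":[0,0,0]},{"fingers":-1,"delta_pos":[0.2,0,0],"twist":[0,0,0]},{"fingers":-1,"delta_pos":[0,0,0],"twist":[0,0,0]}]'
python3 -m inch '[{"fingers":-0.15,"delta_pos":[0,0,0],"twist":[0,0,0]},{"fingers":-0.15,"delta_pos":[0,0,0],"twist":[0,0,0]},{"fingers":-0.15,"delta_pos":[-3,0,0],"twist":[0,0,0]},{"fingers":-0.15,"delta_pos":[-5,0,0],"twist":[0,0,0]},{"fingers":0,"delta_pos":[-5,0,0],"twist":[0,0,0]}]'
python3 - <<'E'
from h import *
info(); 
go([.522,.352,.11],88)
f=snap("side","s22.png",(200,140,340,260),5)
strips(f)
E
```

```text
time: 27.25
tool_pos: [0.547, -0.0846, 0.0283]
tool_rot: [0.527, -0.471, 0.528, 0.471]
contact_force: [-4.6, 1.6, 9.3]
gripper_width: 0.264
time: 27.88
tool_pos: [0.5463, -0.0844, 0.1575]
tool_rot: [0.527, -0.47, 0.528, 0.471]
contact_force: [0.5, -0.9, 0.1]
gripper_width: 0.499
t 27.88 pos [ 0.5463 -0.0844  0.1575] board [-0.0014 -0.0025] yaw 83.49 F [ 0.5 -0.9  0.1] T [-0.05 -0.02 -0.02] w 0.499 j6 -1.75
twist x -4.5 deg; shift xyz cm [ 4.75  3.96 43.53]
[250.  224.3] 1054 z 0.0407 c (541.9, -128.7) mean [ 0.5442 -0.1176] size 133.4 123.2 ang -5.8
[355.1 319.8] 464 z 0.0226 c (522.5, 352.1) mean [0.5256 0.3534] size 130.5 25.5 ang -2.5
```

View pics/s22.png

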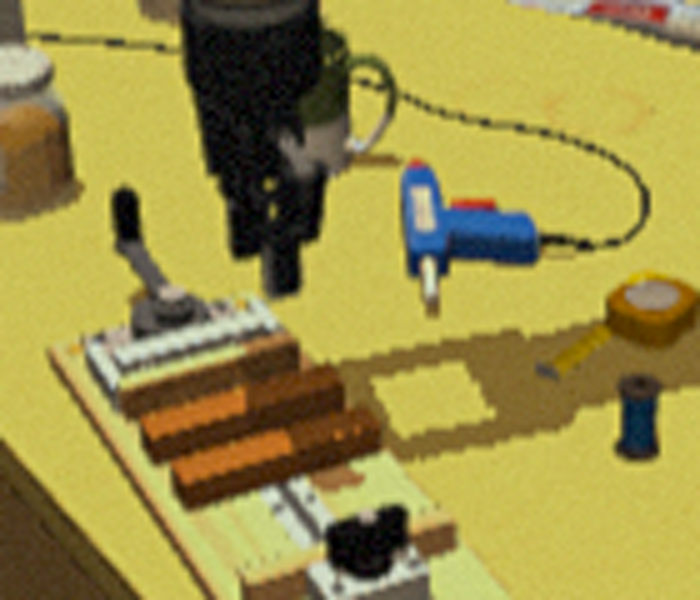

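```bash
python3 -m inch '[{"fingers":0,"delta_pos":[0,0,0],"twist":[-4.5,0,0]},{"fingers":0,"delta_pos":[0,0.5,5.45],"twist":[0,0,0]},{"fingers":0,"delta_pos":[0,0.5,5.45],"twist":[0,0,0]},{"fingers":0,"delta_pos":[0,0.5,5.45],"twist":[0,0,0]},{"fingers":0,"delta_pos":[0,0.5,5.45],"twist":[0,0,0]}]'
python3 -m inch '[{"fingers":0,"delta_pos":[0,0.5,5.45],"twist":[0,0,0]},{"fingers":0,"delta_pos":[0,0.5,5.45],"twist":[0,0,0]},{"fingers":0,"delta_pos":[1,0.5,5.45],"twist":[0,0,0]},{"fingers":0,"delta_pos":[2.5,0.5,5.45],"twist":[0,0,0]},{"fingers":0,"delta_pos":[0,0,0],"twist":[0,0,0]}]'
python3 -m inch '[{"fingers":0,"delta_pos":[0,0,0],"twist":[0,0,0]}]'
python3 - <<'E'
from h import *
info(); 
f=snap("side","s23.png",(280,180,440,340),4)
strips(f)
f=snap("top","t23.png",(210,150,370,230),5); strips(f)
go([.522,.352,.008],88)
E
```

```text
time: 28.55
tool_pos: [0.5342, 0.1357, 0.1566]
tool_rot: [0.509, -0.491, 0.509, 0.491]
contact_force: [0.9, -0.7, -0.3]
gripper_width: 0.5
time: 29.18
tool_pos: [0.5196, 0.3549, 0.1183]
tool_rot: [0.506, -0.492, 0.509, 0.493]
contact_force: [0.3, -0.9, 0.1]
gripper_width: 0.497
time: 29.3
tool_pos: [0.5221, 0.3523, 0.1214]
tool_rot: [0.508, -0.491, 0.509, 0.491]
contact_force: [0.3, -0.5, -0.1]
gripper_width: 0.501
t 29.3 pos [0.5221 0.3523 0.1214] board [-0.075   0.4286] yaw 88.02 F [ 0.3 -0.5 -0.1] T [ 0.03 -0.06 -0.01] w 0.501 j6 -1.06
[249.3 224.4] 995 z 0.0406 c (542.0, -123.9) mean [ 0.5455 -0.1151] size 131.8 114.8 ang -5.9
[355.4 319.6] 479 z 0.0226 c (523.6, 352.6) mean [0.525  0.3531] size 131.7 27.7 ang -2.7
[288.1 186. ] 282 z 0.0421 c (544.8, -84.0) mean [ 0.5452 -0.0842] size 124.7 21.1 ang -5.8
[304.4 187.5] 276 z 0.0418 c (538.0, -135.7) mean [ 0.5371 -0.1356] size 124.7 21.5 ang -6.6
[152.3 199.5] 225 z 0.0237 c (522.2, 351.4) mean [0.5092 0.3505] size 126.0 23.9 ang -2.5
twist x -0.1 deg; shift xyz cm [11.47  0.09  0.02]
```

View pics/s23.png

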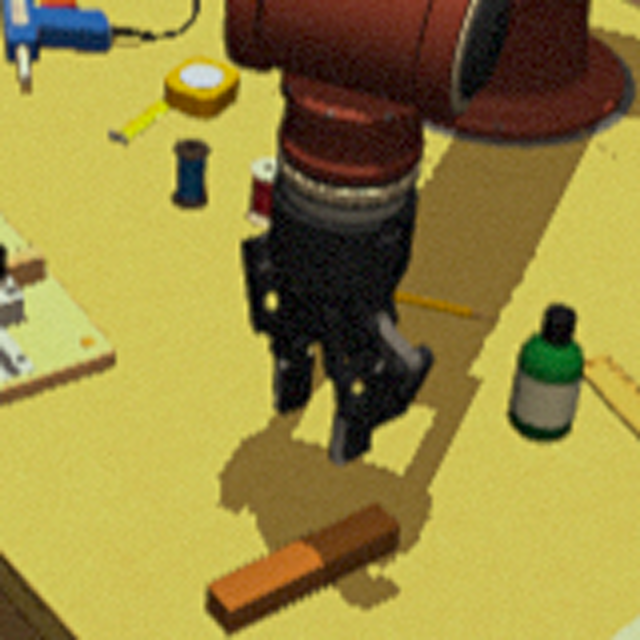

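View pics/t23.png

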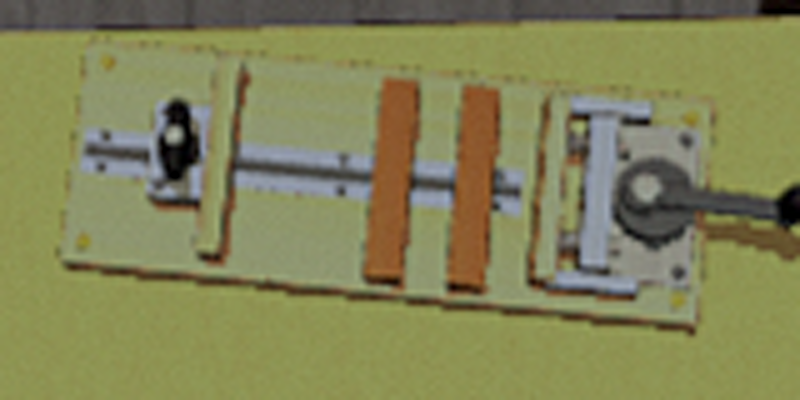

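Two strips lie parallel on the bed, and the gripper is over the third. Descend and grasp.

```bash
python3 -m inch '[{"fingers":0,"delta_pos":[3,0.05,0],"twist":[0,0,0]},{"fingers":0,"delta_pos":[4,0,0],"twist":[0,0,0]},{"fingers":0,"delta_pos":[2.6,0,0],"twist":[0,0,0]},{"fingers":0,"delta_pos":[1.2,0,0],"twist":[0,0,0]},{"fingers":0,"delta_pos":[0.6,0,0],"twist":[0,0,0]}]'
python3 -m inch '[{"fingers":-0.3,"delta_pos":[0,0,0],"twist":[0,0,0]},{"fingers":-1,"delta_pos":[0,0,0],"twist":[0,0,0]},{"fingers":-1,"delta_pos":[0,0,0],"twist":[0,0,0]},{"fingers":-1,"delta_pos":[0,0,0],"twist":[0,0,0]}]'
python3 -m inch '[{"fingers":-1,"delta_pos":[-2,0,0],"twist":[0,0,0]},{"fingers":-1,"delta_pos":[-4,0,0],"twist":[0,0,0]},{"fingers":-1,"delta_pos":[-5,0,0],"twist":[0,0,0]},{"fingers":-1,"delta_pos":[-4,0,0],"twist":[4.5,0,0]},{"fingers":-1,"delta_pos":[0,0,0],"twist":[0,0,0]}]'
python3 - <<'E'
from h import *
info(); t=B(0,.048); go([*t,.15],83.5)
f=snap("side","s24.png",(280,180,440,340),4)
E
```

```text
time: 30.02
tool_pos: [0.5224, 0.3521, 0.0084]
tool_rot: [0.509, -0.491, 0.509, 0.491]
contact_force: [-0.6, -0.5, 0.8]
gripper_width: 0.497
time: 30.52
tool_pos: [0.5228, 0.3532, 0.0096]
tool_rot: [0.51, -0.492, 0.508, 0.491]
contact_force: [-0.4, -0.1, 4.9]
gripper_width: 0.263
time: 31.15
tool_pos: [0.5241, 0.354, 0.164]
tool_rot: [0.531, -0.472, 0.524, 0.47]
contact_force: [-0.1, 0.3, -0.4]
gripper_width: 0.264
t 31.15 pos [0.5241 0.354  0.164 ] board [-0.0732  0.4305] yaw 83.51 F [-0.1  0.3 -0.4] T [0.   0.   0.04] w 0.264 j6 -0.98
twist x 0.0 deg; shift xyz cm [  1.4   -7.31 -38.25]
```

View pics/s24.png

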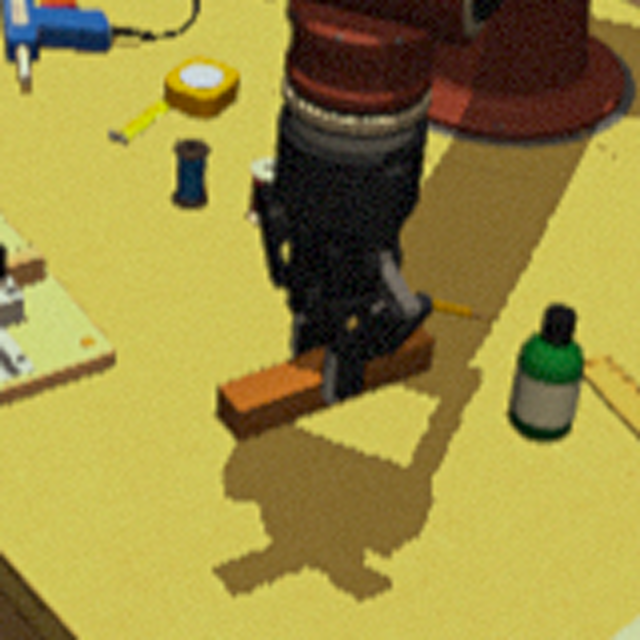

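```bash
python3 -m inch '[{"fingers":-1,"delta_pos":[0,-0.9,-4.75],"twist":[0,0,0]},{"fingers":-1,"delta_pos":[0,-0.9,-4.75],"twist":[0,0,0]},{"fingers":-1,"delta_pos":[0,-0.9,-4.75],"twist":[0,0,0]},{"fingers":-1,"delta_pos":[0,-0.9,-4.75],"twist":[0,0,0]},{"fingers":-1,"delta_pos":[0,-0.9,-4.75],"twist":[0,0,0]}]'
python3 -m inch '[{"fingers":-1,"delta_pos":[0,-0.9,-4.75],"twist":[0,0,0]},{"fingers":-1,"delta_pos":[0,-0.9,-4.75],"twist":[0,0,0]},{"fingers":-1,"delta_pos":[0,-0.9,-4.75],"twist":[0,0,0]},{"fingers":-1,"delta_pos":[0,0,0],"twist":[0,0,0]},{"fingers":-1,"delta_pos":[0,0,0],"twist":[0,0,0]}]'
python3 - <<'E'
from h import *
info(); t=B(0,.048); go([*t,.029],83.5)
f=snap("side","s25.png",(200,140,340,260),5); strips(f)
E
```

```text
time: 31.82
tool_pos: [0.5379, 0.11, 0.1557]
tool_rot: [0.526, -0.47, 0.528, 0.472]
contact_force: [-0.1, 0.2, -0.2]
gripper_width: 0.263
time: 32.45
tool_pos: [0.5491, -0.0326, 0.1563]
tool_rot: [0.527, -0.47, 0.528, 0.472]
contact_force: [-0.6, 1.1, -1.0]
gripper_width: 0.263
t 32.45 pos [ 0.5491 -0.0326  0.1563] board [-0.0045  0.0492] yaw 83.49 F [-0.6  1.1 -1. ] T [ 0.07 -0.02  0.04] w 0.263 j6 -1.65
twist x -0.0 deg; shift xyz cm [12.73 -0.45 -0.12]
[252.2 226.3] 1093 z 0.0405 c (544.4, -124.7) mean [ 0.5484 -0.111 ] size 131.0 115.1 ang -6.5
```

View pics/s25.png

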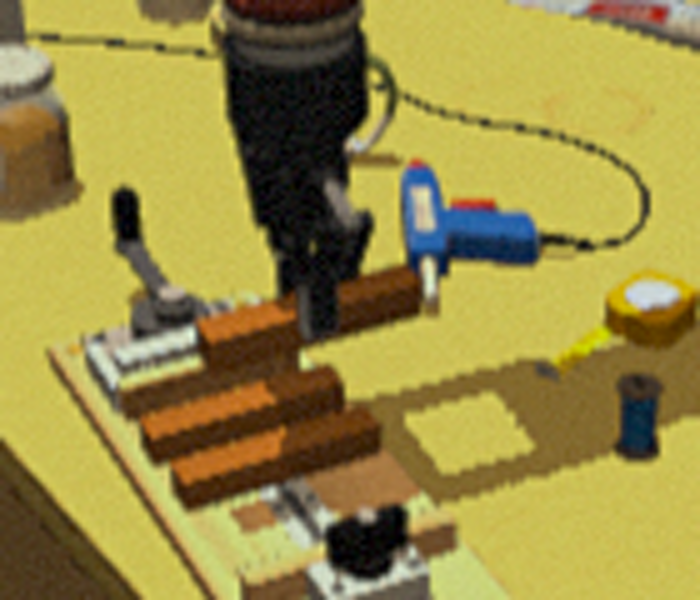

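```bash
python3 -m inch '[{"fingers":-1,"delta_pos":[3,-0.3,-0.1],"twist":[0,0,0]},{"fingers":-1,"delta_pos":[4,0,0],"twist":[0,0,0]},{"fingers":-1,"delta_pos":[3,0,0],"twist":[0,0,0]},{"fingers":-1,"delta_pos":[1.3,0,0],"twist":[0,0,0]},{"fingers":-1,"delta_pos":[0.4,0,0],"twist":[0,0,0]}]'
python3 -m inch '[{"fingers":-1,"delta_pos":[0.3,0,0],"twist":[0,0,0]},{"fingers":-1,"delta_pos":[0,0,0],"twist":[0,0,0]}]'
python3 - <<'E'
from h import *
info(); t=B(0,.048); go([*t,.028],83.5)
E
```

```text
time: 33.12
tool_pos: [0.5527, -0.0335, 0.0404]
tool_rot: [0.527, -0.471, 0.527, 0.471]
contact_force: [1.3, 0.4, 0.5]
gripper_width: 0.263
time: 33.38
tool_pos: [0.5539, -0.0345, 0.0391]
tool_rot: [0.528, -0.471, 0.527, 0.47]
contact_force: [-0.0, -1.4, -0.8]
gripper_width: 0.26
t 33.38 pos [ 0.5539 -0.0345  0.0391] board [0.0004 0.0479] yaw 83.5 F [-0.  -1.4 -0.8] T [-0.02 -0.    0.08] w 0.26 j6 -1.65
twist x 0.0 deg; shift xyz cm [1.11 0.04 0.01]
```

```bash
python3 -m inch '[{"fingers":-1,"delta_pos":[0.5,0,0],"twist":[0,0,0]},{"fingers":-1,"delta_pos":[0.4,0,0],"twist":[0,0,0]},{"fingers":-1,"delta_pos":[0.2,0,0],"twist":[0,0,0]},{"fingers":-1,"delta_pos":[0,0,0],"twist":[0,0,0]}]'
python3 -m inch '[{"fingers":-0.15,"delta_pos":[0,0,0],"twist":[0,0,0]},{"fingers":-0.15,"delta_pos":[0,0,0],"twist":[0,0,0]},{"fingers":-0.15,"delta_pos":[-3,0,0],"twist":[0,0,0]},{"fingers":-0.15,"delta_pos":[-5,0,0],"twist":[0,0,0]},{"fingers":-0.15,"delta_pos":[-4,0,0],"twist":[0,0,0]}]'
python3 -m inch '[{"fingers":-0.15,"delta_pos":[0,0,0],"twist":[0,0,0]},{"fingers":-0.15,"delta_pos":[0,0,0],"twist":[0,0,0]}]'
python3 - <<'E'
from h import *
info(); 
t=B(0.0015,.1325);go([*t,.10],83.5)
f=snap("side","s26.png",(200,140,340,260),5)
strips(f)
E
```

```text
time: 33.88
tool_pos: [0.553, -0.0345, 0.0276]
tool_rot: [0.527, -0.471, 0.528, 0.471]
contact_force: [-3.5, -0.2, 4.7]
gripper_width: 0.265
time: 34.5
tool_pos: [0.5533, -0.0345, 0.1486]
tool_rot: [0.528, -0.471, 0.527, 0.471]
contact_force: [1.5, -0.4, -0.4]
gripper_width: 0.426
time: 34.75
tool_pos: [0.5525, -0.0343, 0.1461]
tool_rot: [0.527, -0.47, 0.528, 0.471]
contact_force: [-0.1, 0.4, -0.6]
gripper_width: 0.424
t 34.75 pos [ 0.5525 -0.0343  0.1461] board [-0.0009  0.0479] yaw 83.49 F [-0.1  0.4 -0.6] T [ 0.03 -0.02 -0.02] w 0.424 j6 -1.65
twist x -0.0 deg; shift xyz cm [ 4.61 -0.24  8.46]
[253.1 229.2] 1444 z 0.0405 c (545.1, -100.0) mean [ 0.5492 -0.0874] size 164.8 132.2 ang 82.7
```

View pics/s26.png

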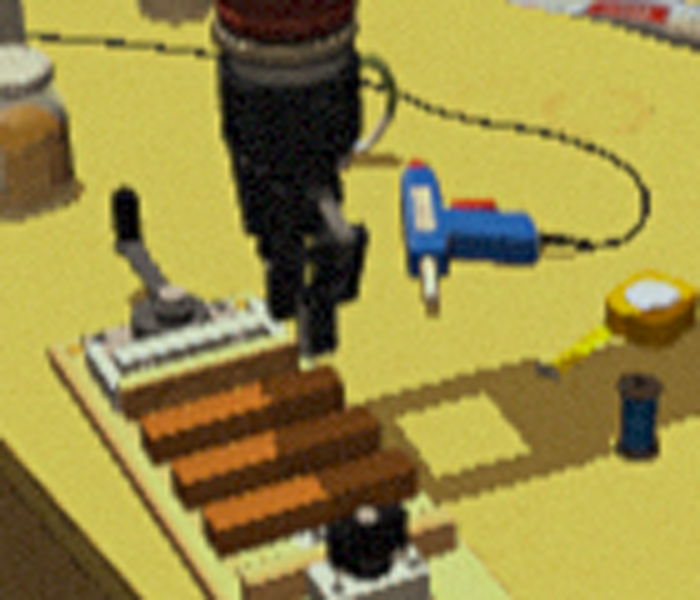

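```bash
python3 -m inch '[{"fingers":-0.15,"delta_pos":[0,-0.1,4.2],"twist":[0,0,0]},{"fingers":-0.15,"delta_pos":[0,-0.1,4.2],"twist":[0,0,0]},{"fingers":-0.15,"delta_pos":[3,0,0],"twist":[0,0,0]},{"fingers":-0.15,"delta_pos":[2,0,0],"twist":[0,0,0]},{"fingers":-0.15,"delta_pos":[0,0,0],"twist":[0,0,0]}]'
python3 - <<'E'
from h import *
info(); 
t=B(0.0015,.1325);go([*t,.053],83.5)
f=snap("side","s27.png",(200,140,340,260),5)
f=snap("top","t27.png",(210,150,370,230),5)
E
```

```text
time: 35.42
tool_pos: [0.562, 0.0486, 0.0932]
tool_rot: [0.526, -0.469, 0.529, 0.472]
contact_force: [-0.8, 0.6, 0.3]
gripper_width: 0.424
t 35.42 pos [0.562  0.0486 0.0932] board [-0.0009  0.1313] yaw 83.47 F [-0.8  0.6  0.3] T [ 0.04 -0.08 -0.02] w 0.424 j6 -1.5
twist x -0.0 deg; shift xyz cm [ 4.02 -0.24  0.12]
```

View pics/s27.png

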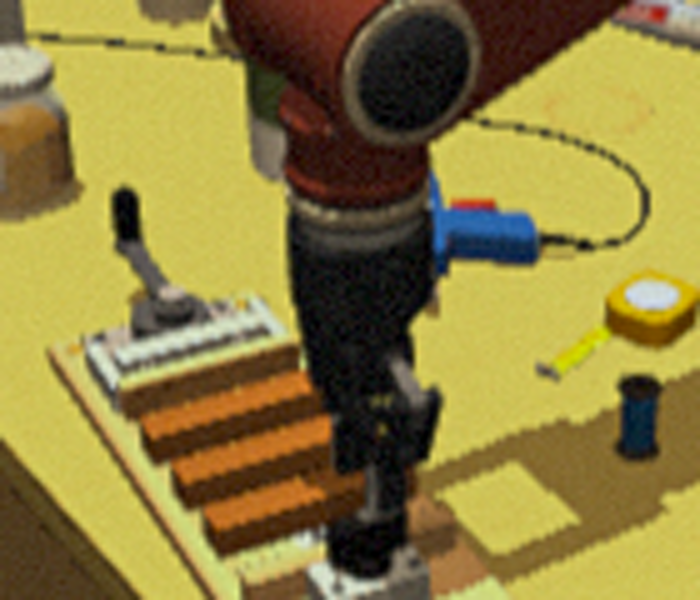

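View pics/t27.png

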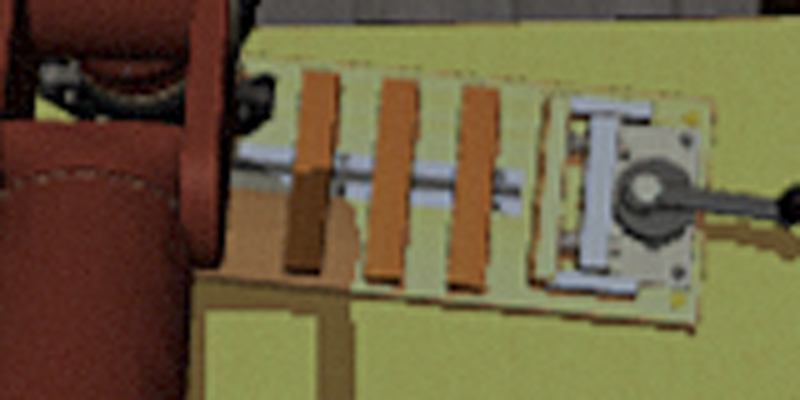

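```bash
python3 -m inch '[{"fingers":-0.15,"delta_pos":[2.5,-0.2,0.1],"twist":[0,0,0]},{"fingers":-0.15,"delta_pos":[1.5,0,0],"twist":[0,0,0]},{"fingers":-0.15,"delta_pos":[0,0,0],"twist":[0,0,0]},{"fingers":-0.5,"delta_pos":[0,0,0],"twist":[0,0,0]},{"fingers":-1,"delta_pos":[0,0,0],"twist":[0,0,0]}]'
python3 -m inch '[{"fingers":-1,"delta_pos":[0,0,0],"twist":[0,0,0]},{"fingers":-1,"delta_pos":[0,0,0],"twist":[0,0,0]}]'
python3 - <<'E'
from h import *
info()
E
```

```text
time: 36.15
tool_pos: [0.5674, 0.0495, 0.0583]
tool_rot: [0.528, -0.471, 0.527, 0.47]
contact_force: [-1.2, -0.7, 1.0]
gripper_width: 0.135
time: 36.4
tool_pos: [0.5675, 0.0495, 0.0583]
tool_rot: [0.528, -0.471, 0.527, 0.47]
contact_force: [-1.7, -1.0, 6.0]
gripper_width: 0.135
t 36.4 pos [0.5675 0.0495 0.0583] board [0.0044 0.1328] yaw 83.48 F [-1.7 -1.   6. ] T [-0.18  0.23 -0.21] w 0.135 j6 -1.5
```

```bash
python3 -m inch '[{"fingers":-0.5,"delta_pos":[0,0.3,0],"twist":[0,0,0]},{"fingers":-0.5,"delta_pos":[0,0,0],"twist":[0,0,0]},{"fingers":-0.5,"delta_pos":[0.2,0,0],"twist":[0,0,0]}]'
python3 -c "
from h import *
info()"
python3 -m inch '[{"fingers":-1,"delta_pos":[0,0,0],"twist":[0,0,0]},{"fingers":-1,"delta_pos":[0,0,0],"twist":[0,0,0]},{"fingers":-1,"delta_pos":[0,0,0],"twist":[0,0,0]}]'
python3 -c "
from h import *
info()"
```

```text
time: 36.78
tool_pos: [0.5635, 0.05, 0.0547]
tool_rot: [0.527, -0.471, 0.528, 0.471]
contact_force: [-0.2, -0.3, 0.5]
gripper_width: 0.248
t 36.77 pos [0.5635 0.05   0.0547] board [0.0004 0.1329] yaw 83.5 F [-0.2 -0.3  0.5] T [0.02 0.   0.  ] w 0.248 j6 -1.5
time: 37.15
tool_pos: [0.5632, 0.0499, 0.0545]
tool_rot: [0.527, -0.47, 0.528, 0.471]
contact_force: [-0.8, -0.2, -1.3]
gripper_width: 0.134
t 37.15 pos [0.5632 0.0499 0.0545] board [0.0002 0.1328] yaw 83.48 F [-0.8 -0.2 -1.3] T [-0.    0.11 -0.15] w 0.134 j6 -1.5
```

```bash
python3 -m inch '[{"fingers":-1,"delta_pos":[0,0,-1.2],"twist":[0,0,0]},{"fingers":-1,"delta_pos":[0,0,-1.2],"twist":[0,0,0]},{"fingers":-1,"delta_pos":[0,0,-1.2],"twist":[0,0,0]},{"fingers":-1,"delta_pos":[0,0,-1.2],"twist":[0,0,0]},{"fingers":-1,"delta_pos":[0,0,-1.2],"twist":[0,0,0]}]'
python3 -m inch '[{"fingers":-1,"delta_pos":[0,0,-1],"twist":[0,0,0]},{"fingers":-1,"delta_pos":[0,0,-1],"twist":[0,0,0]},{"fingers":-1,"delta_pos":[0,0,-1],"twist":[0,0,0]},{"fingers":-1,"delta_pos":[0,0,0],"twist":[0,0,0]}]'
python3 - <<'E'
from h import *
info()
f=snap("side","s28.png",(200,140,340,260),5)
E
```

```text
time: 37.78
tool_pos: [0.5561, -0.0105, 0.0545]
tool_rot: [0.527, -0.47, 0.528, 0.471]
contact_force: [-2.2, 3.7, -2.8]
gripper_width: 0.136
time: 38.28
tool_pos: [0.5525, -0.0409, 0.0545]
tool_rot: [0.527, -0.471, 0.529, 0.471]
contact_force: [-6.2, -0.4, -1.9]
gripper_width: 0.135
t 38.27 pos [ 0.5525 -0.0409  0.0545] board [-0.0002  0.0413] yaw 83.47 F [-6.2 -0.4 -1.9] T [-0.12  0.8  -0.12] w 0.135 j6 -1.66
```

View pics/s28.png

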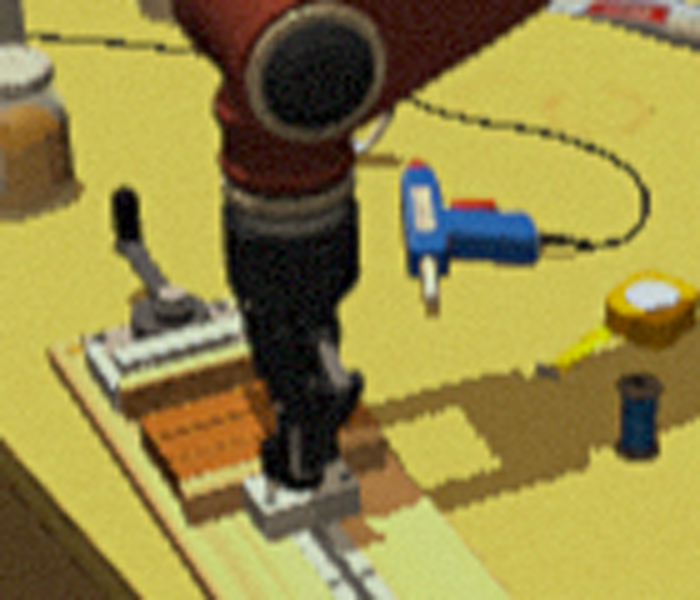

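```bash
python3 -m inch '[{"fingers":-1,"delta_pos":[0,0.05,-1],"twist":[0,0,0]},{"fingers":-1,"delta_pos":[0,0,-0.9],"twist":[0,0,0]},{"fingers":-1,"delta_pos":[0,0,-0.6],"twist":[0,0,0]},{"fingers":-1,"delta_pos":[0,0,0],"twist":[0,0,0]}]'
python3 - <<'E'
from h import *
info()
f=snap("side","s29.png",(200,140,340,260),5)
f=snap("top","t29.png",(250,150,370,230),6); strips(f)
E
```

```text
time: 38.83
tool_pos: [0.5495, -0.0652, 0.0545]
tool_rot: [0.527, -0.471, 0.528, 0.471]
contact_force: [-4.2, -0.9, -6.1]
gripper_width: 0.14
t 38.83 pos [ 0.5495 -0.0652  0.0545] board [-0.0004  0.0168] yaw 83.48 F [-4.2 -0.9 -6.1] T [-0.05  0.7  -0.16] w 0.14 j6 -1.71
[305.7 189.7] 669 z 0.0415 c (539.6, -136.8) mean [ 0.5313 -0.1404] size 128.8 62.6 ang -7.3
```

View pics/s29.png

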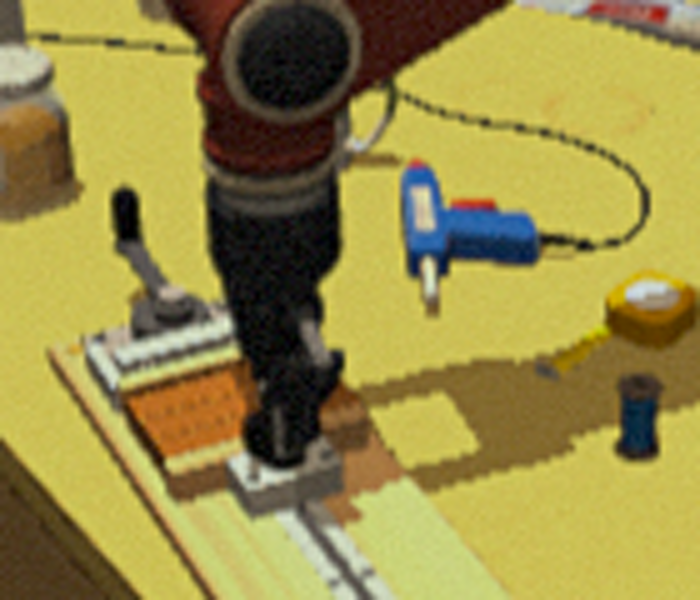

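View pics/t29.png

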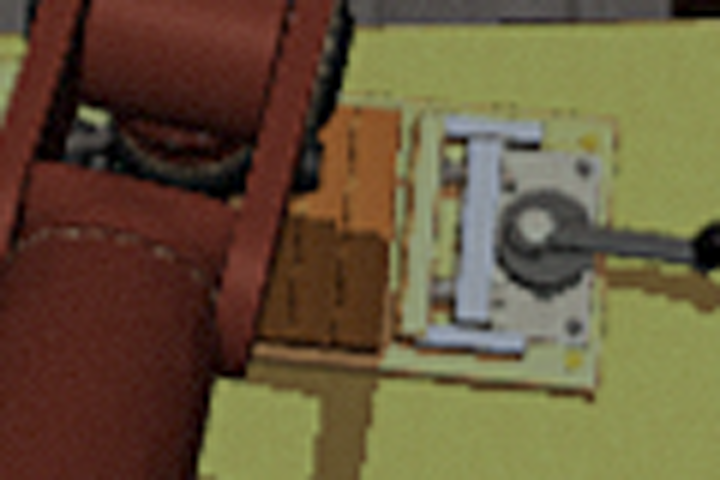

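```bash
python3 -m inch '[{"fingers":-1,"delta_pos":[0,0,-0.3],"twist":[0,0,0]},{"fingers":-1,"delta_pos":[0,0,0],"twist":[0,0,0]}]'
python3 -c "
from h import *
info()"
python3 -m inch '[{"fingers":-1,"delta_pos":[0,0,-0.1],"twist":[0,0,0]},{"fingers":-1,"delta_pos":[0,0,0],"twist":[0,0,0]}]'
python3 - <<'E'
from h import *
info()
f=snap("top","t30.png",(290,160,350,210),12)
E
```

```text
time: 39.17
tool_pos: [0.5494, -0.0669, 0.0546]
tool_rot: [0.527, -0.47, 0.528, 0.471]
contact_force: [-4.4, 1.9, -6.1]
gripper_width: 0.142
t 39.17 pos [ 0.5494 -0.0669  0.0546] board [-0.0003  0.0151] yaw 83.5 F [-4.4  1.9 -6.1] T [ 0.42  0.73 -0.2 ] w 0.142 j6 -1.71
time: 39.42
tool_pos: [0.5493, -0.0677, 0.0546]
tool_rot: [0.527, -0.47, 0.528, 0.471]
contact_force: [-4.0, 2.6, -6.8]
gripper_width: 0.145
t 39.42 pos [ 0.5493 -0.0677  0.0546] board [-0.0004  0.0144] yaw 83.5 F [-4.   2.6 -6.8] T [ 0.45  0.71 -0.27] w 0.145 j6 -1.72
```

View pics/t30.png

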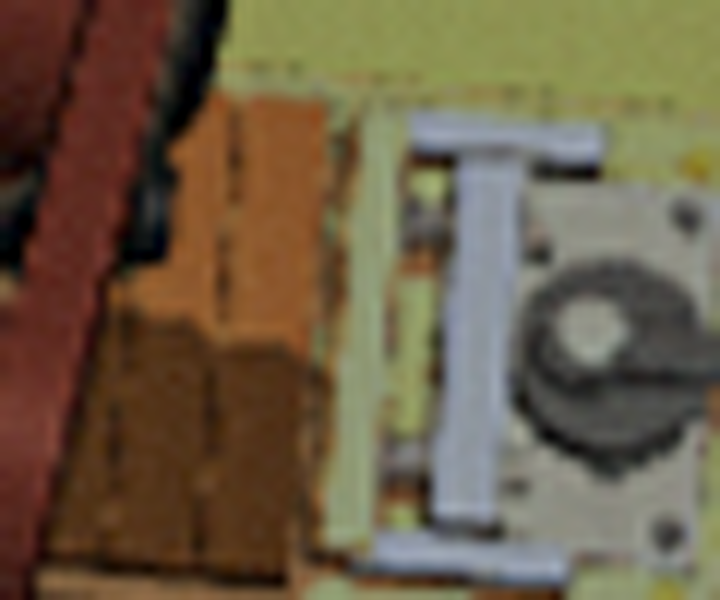

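```bash
python3 -m inch '[{"fingers":-1,"delta_pos":[0,0,-0.15],"twist":[0,0,0]},{"fingers":-1,"delta_pos":[0,0,0],"twist":[0,0,0]}]' >/dev/null
python3 -c "
from h import *
info()"
python3 -m inch '[{"fingers":-1,"delta_pos":[0,0,-0.1],"twist":[0,0,0]},{"fingers":-1,"delta_pos":[0,0,0],"twist":[0,0,0]}]' >/dev/null
python3 - <<'E'
from h import *
info()
f=snap("top","t31.png",(290,160,350,210),12)
E
```

```text
t 39.73 pos [ 0.5491 -0.0692  0.0546] board [-0.0004  0.0129] yaw 83.5 F [-4.4  2.6 -5.3] T [ 0.48  0.74 -0.19] w 0.137 j6 -1.72
t 39.98 pos [ 0.549  -0.0701  0.0546] board [-0.0004  0.0119] yaw 83.51 F [-4.9  3.2 -6.6] T [ 0.5   0.71 -0.27] w 0.136 j6 -1.72
```

View pics/t31.png

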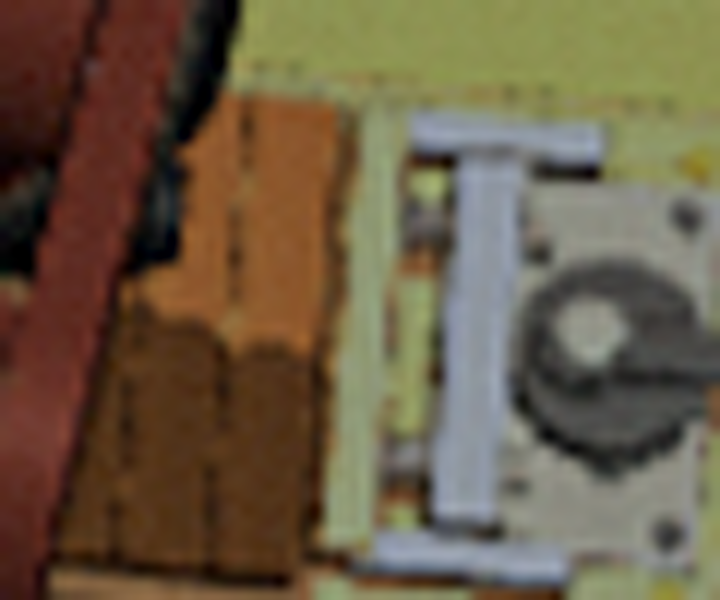

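```bash
python3 -m inch '[{"fingers":-1,"delta_pos":[0,0,-0.1],"twist":[0,0,0]},{"fingers":-1,"delta_pos":[0,0,0],"twist":[0,0,0]}]' >/dev/null
python3 -c "
from h import *
info()"
python3 -m inch '[{"fingers":-1,"delta_pos":[0,0,-0.05],"twist":[0,0,0]},{"fingers":-1,"delta_pos":[0,0,0],"twist":[0,0,0]}]' >/dev/null
python3 - <<'E'
from h import *
info()
f=snap("top","t32.png",(290,160,350,210),12)
E
```

```text
t 40.27 pos [ 0.5489 -0.0711  0.0546] board [-0.0004  0.0109] yaw 83.51 F [-4.1  3.1 -6.6] T [ 0.55  0.66 -0.22] w 0.14 j6 -1.72
t 40.52 pos [ 0.5488 -0.0715  0.0546] board [-0.0004  0.0105] yaw 83.51 F [-3.8  3.6 -6.5] T [ 0.56  0.72 -0.22] w 0.141 j6 -1.72
```

View pics/t32.png

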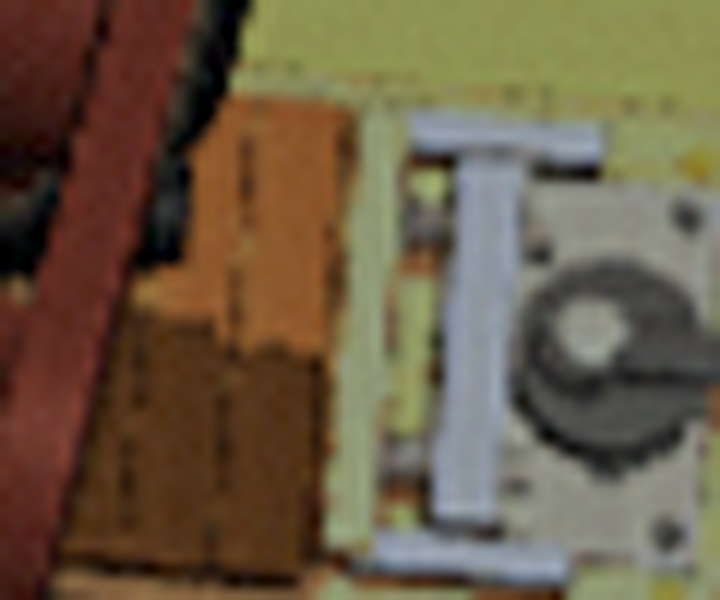

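```bash
python3 -m inch '[{"fingers":-1,"delta_pos":[0,0,-0.05],"twist":[0,0,0]},{"fingers":-1,"delta_pos":[0,0,0],"twist":[0,0,0]}]' >/dev/null
python3 -c "
from h import *
info()"
python3 -m inch '[{"fingers":-1,"delta_pos":[0,0,-0.05],"twist":[0,0,0]},{"fingers":-1,"delta_pos":[0,0,0],"twist":[0,0,0]}]' >/dev/null
python3 - <<'E'
from h import *
info()
f=snap("top","t33.png",(290,160,350,210),12)
E
```

```text
t 40.83 pos [ 0.5488 -0.072   0.0546] board [-0.0004  0.01  ] yaw 83.5 F [-4.5  3.4 -6.7] T [ 0.51  0.72 -0.23] w 0.138 j6 -1.72
t 41.08 pos [ 0.5488 -0.0721  0.0546] board [-0.0004  0.0099] yaw 83.5 F [-4.5  4.5 -6. ] T [ 0.73  0.67 -0.25] w 0.135 j6 -1.72
```

View pics/t33.png

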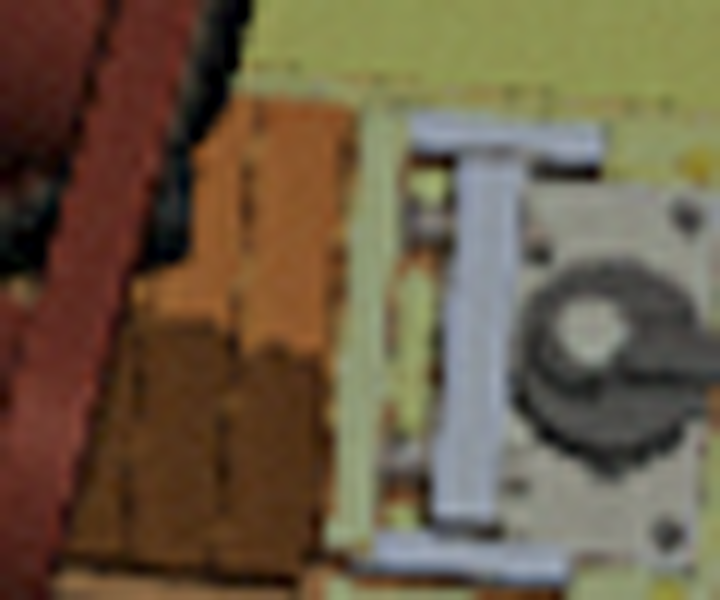

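```bash
python3 -m inch '[{"fingers":-1,"delta_pos":[0,0,0],"twist":[8,0,0]},{"fingers":-1,"delta_pos":[0,0,0.03],"twist":[8,0,0]},{"fingers":-1,"delta_pos":[0,0,0.03],"twist":[8,0,0]},{"fingers":-1,"delta_pos":[0,0,0],"twist":[0,0,0]}]'
python3 - <<'E'
from h import *
info()
f=snap("top","t34.png",(290,160,350,210),12)
E
```

```text
time: 41.62
tool_pos: [0.549, -0.0714, 0.0546]
tool_rot: [0.614, -0.35, 0.614, 0.352]
contact_force: [-3.5, 5.4, -6.4]
gripper_width: 0.137
t 41.62 pos [ 0.549  -0.0714  0.0546] board [-0.0002  0.0107] yaw 59.49 F [-3.5  5.4 -6.4] T [ 0.84  0.68 -0.08] w 0.137 j6 -1.3
```

View pics/t34.png

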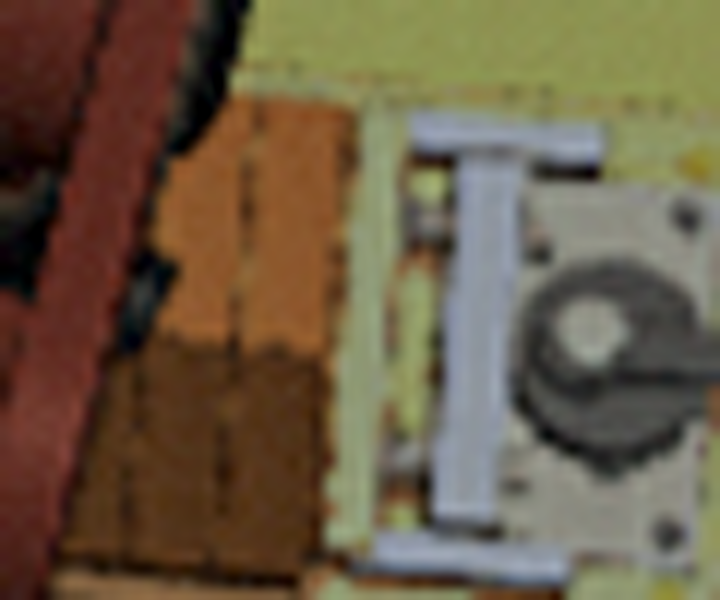

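```bash
python3 -m inch '[{"fingers":-1,"delta_pos":[0,0,0.04],"twist":[8,0,0]},{"fingers":-1,"delta_pos":[0,0,0.03],"twist":[8,0,0]},{"fingers":-1,"delta_pos":[0,0,0],"twist":[0,0,0]}]'
python3 - <<'E'
from h import *
info()
E
```

```text
time: 42.05
tool_pos: [0.5494, -0.0709, 0.0546]
tool_rot: [0.657, -0.261, 0.657, 0.263]
contact_force: [-4.7, 4.5, -6.1]
gripper_width: 0.137
t 42.05 pos [ 0.5494 -0.0709  0.0546] board [0.0001 0.0112] yaw 43.49 F [-4.7  4.5 -6.1] T [ 0.76  0.75 -0.1 ] w 0.137 j6 -1.02
```

```bash
python3 -m inch '[{"fingers":-1,"delta_pos":[0,0.02,0.03],"twist":[8,0,0]},{"fingers":-1,"delta_pos":[0,0.02,0.02],"twist":[8,0,0]},{"fingers":-1,"delta_pos":[0,0,0],"twist":[0,0,0]}]'
python3 -c "
from h import *
info()"
python3 -m inch '[{"fingers":-1,"delta_pos":[0,0,0],"twist":[8,0,0]},{"fingers":-1,"delta_pos":[0,0,0],"twist":[8,0,0]},{"fingers":-1,"delta_pos":[0,0,0],"twist":[6,0,0]},{"fingers":-1,"delta_pos":[0,0,0],"twist":[0,0,0]}]'
python3 - <<'E'
from h import *
info()
f=snap("top","t35.png",(290,160,350,210),12)
E
```

```text
time: 42.42
tool_pos: [0.5498, -0.0706, 0.0547]
tool_rot: [0.687, -0.168, 0.687, 0.169]
contact_force: [-2.4, 5.0, -7.7]
gripper_width: 0.136
t 42.42 pos [ 0.5498 -0.0706  0.0547] board [0.0005 0.0115] yaw 27.6 F [-2.4  5.  -7.7] T [ 0.8   0.4  -0.08] w 0.136 j6 -0.74
time: 42.92
tool_pos: [0.5505, -0.0704, 0.0548]
tool_rot: [0.707, -0.034, 0.706, 0.035]
contact_force: [-0.3, 5.8, -9.7]
gripper_width: 0.142
t 42.92 pos [ 0.5505 -0.0704  0.0548] board [0.0012 0.0118] yaw 5.62 F [-0.3  5.8 -9.7] T [ 1.01  0.02 -0.09] w 0.142 j6 -0.36
```

View pics/t35.png

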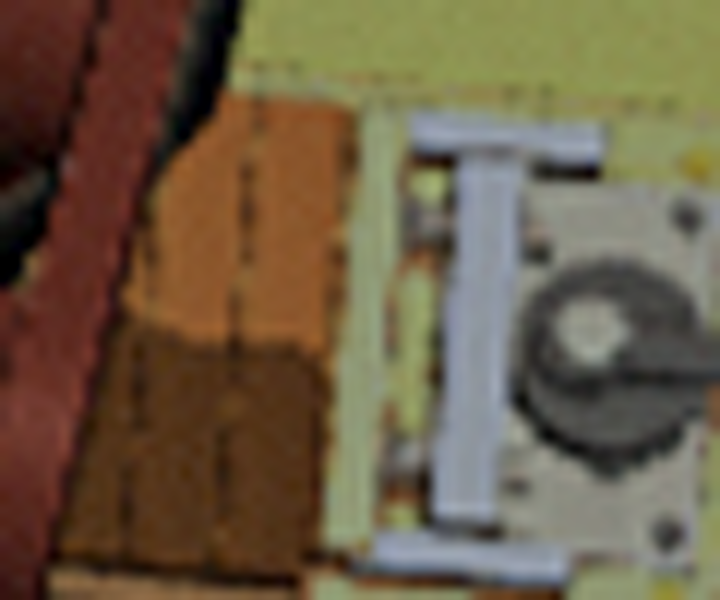

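```bash
python3 -m inch '[{"fingers":-0.3,"delta_pos":[0,0,0],"twist":[0,0,0]},{"fingers":-0.1,"delta_pos":[0,0,0],"twist":[0,0,0]},{"fingers":-0.1,"delta_pos":[-3,0,0],"twist":[0,0,0]},{"fingers":-0.1,"delta_pos":[-5,0,0],"twist":[0,0,0]},{"fingers":-0.1,"delta_pos":[-5,0,0],"twist":[0,0,0]}]'
python3 - <<'E'
from h import *
info()
f=snap("side","s36.png",(200,140,340,260),5)
f=snap("top","t36.png",(250,150,370,230),6); strips(f)
t=B(0,-.25); print(t); go([*t,.19],-7.6)
E
```

```text
time: 43.6
tool_pos: [0.5508, -0.0722, 0.1881]
tool_rot: [0.707, -0.035, 0.705, 0.033]
contact_force: [0.8, 0.1, -0.4]
gripper_width: 0.449
t 43.6 pos [ 0.5508 -0.0722  0.1881] board [0.0017 0.0101] yaw 5.53 F [ 0.8  0.1 -0.4] T [-0.02 -0.01 -0.02] w 0.449 j6 -0.36
[307.6 188.9] 793 z 0.0418 c (537.6, -144.5) mean [ 0.5335 -0.1463] size 126.7 72.4 ang -7.2
[ 0.51966104 -0.33038861]
twist x 13.1 deg; shift xyz cm [  0.49 -25.95  -0.11]
```

View pics/s36.png

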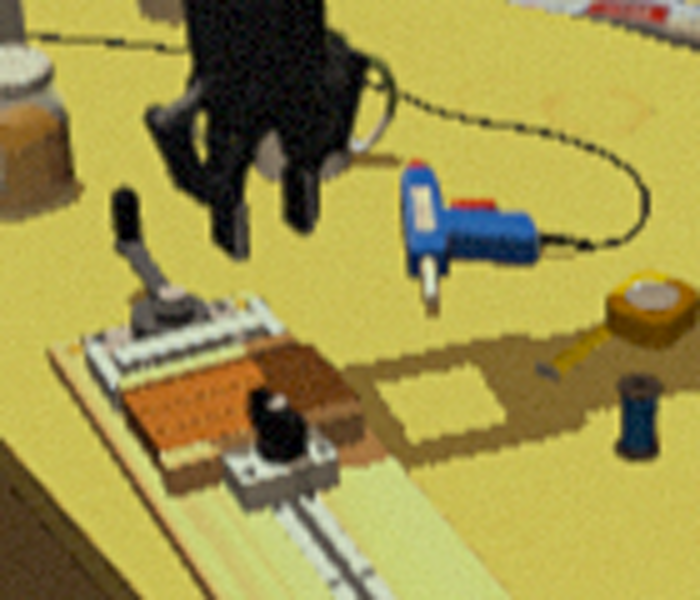

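View pics/t36.png

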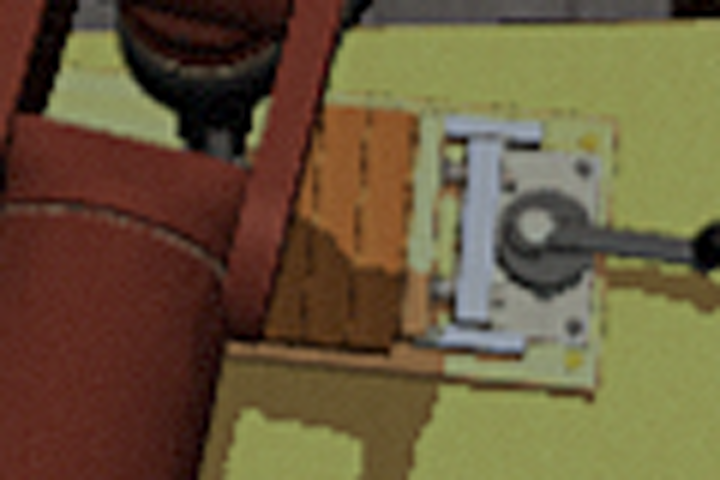

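```bash
python3 -m inch '[{"fingers":0.1,"delta_pos":[0,0,0],"twist":[6.5,0,0]},{"fingers":0.1,"delta_pos":[0,0,0],"twist":[6.5,0,0]},{"fingers":0.1,"delta_pos":[0,-5.2,0],"twist":[0,0,0]},{"fingers":0.1,"delta_pos":[0,-5.2,0],"twist":[0,0,0]},{"fingers":0.1,"delta_pos":[0,-5.2,0],"twist":[0,0,0]}]'
python3 -m inch '[{"fingers":0.1,"delta_pos":[0,-5.2,0],"twist":[0,0,0]},{"fingers":0.1,"delta_pos":[0,-5.2,0],"twist":[0,0,0]},{"fingers":0.1,"delta_pos":[0,0,0],"twist":[0,0,0]},{"fingers":0.1,"delta_pos":[0,0,0],"twist":[0,0,0]}]'
python3 - <<'E'
from h import *
info()
f=snap("side","s37.png",(200,140,340,260),5)
g=snap("top","t37.png",(250,150,370,230),6); strips(g)
for q in(f,g):
    X=tow(q); m=(q["pixels"].max(-1)<60)&(X[...,2]>.055)&(X[...,2]<.1)&(abs(X[...,0]-.52)<.05)&(abs(X[...,1]+.33)<.04)
    if m.sum(): print(m.sum(),X[m].mean(0),iB(X[m].mean(0)))
t=B(0,-.25);go([*t,.10],-6.5)
E
```

```text
time: 44.32
tool_pos: [0.5299, -0.2284, 0.1862]
tool_rot: [0.707, 0.045, 0.705, -0.047]
contact_force: [0.9, 0.3, 0.4]
gripper_width: 0.548
time: 44.82
tool_pos: [0.5161, -0.3295, 0.1854]
tool_rot: [0.706, 0.046, 0.705, -0.047]
contact_force: [0.4, -0.1, 0.4]
gripper_width: 0.548
t 44.83 pos [ 0.5161 -0.3295  0.1854] board [-0.0036 -0.2496] yaw -7.52 F [ 0.4 -0.1  0.4] T [ 0.01 -0.02 -0.02] w 0.548 j6 -0.56
[306.  187.7] 936 z 0.0417 c (537.3, -141.1) mean [ 0.5371 -0.141 ] size 127.7 75.6 ang -5.4
46 [ 0.52001723 -0.32364788  0.07634615] [-0.00041021 -0.24326234]
twist x -0.9 deg; shift xyz cm [ 8.52 -0.16  0.36]
```

View pics/s37.png

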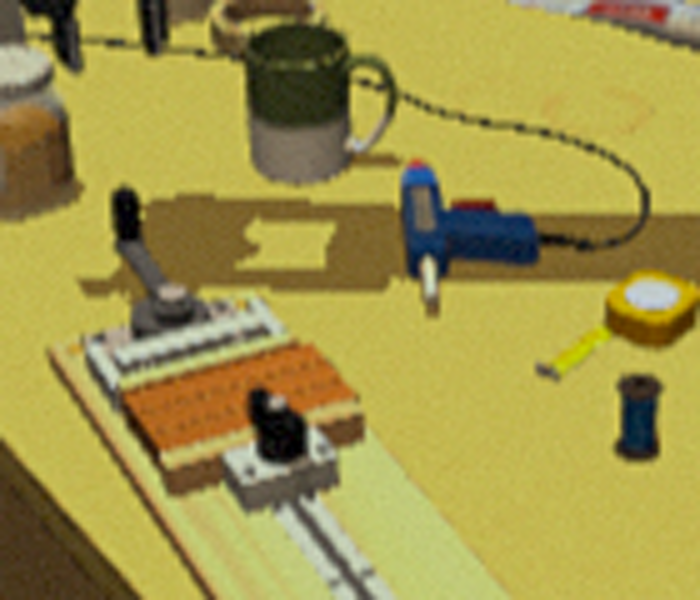

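View pics/t37.png

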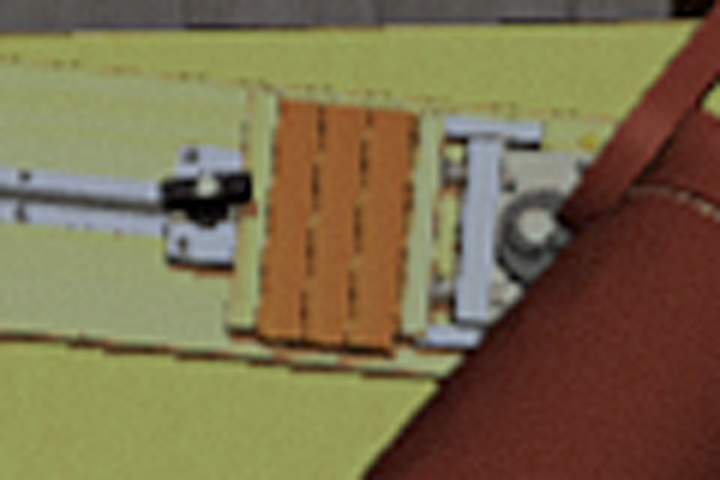

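```bash
python3 -m inch '[{"fingers":0.1,"delta_pos":[3,-0.15,0.35],"twist":[-1,0,0]},{"fingers":0.1,"delta_pos":[3,0,0],"twist":[0,0,0]},{"fingers":0.1,"delta_pos":[1.5,0,0],"twist":[0,0,0]},{"fingers":0.1,"delta_pos":[0,0,0],"twist":[0,0,0]}]'
python3 - <<'E'
from h import *
info()
f=snap("side","s38.png",(190,110,290,210),6)
t=B(0,-.25);go([*t,.063],-6.5)
E
```

```text
time: 45.42
tool_pos: [0.5188, -0.3299, 0.1088]
tool_rot: [0.705, 0.04, 0.707, -0.039]
contact_force: [-0.5, 0.7, 1.2]
gripper_width: 0.548
t 45.42 pos [ 0.5188 -0.3299  0.1088] board [-0.0009 -0.2496] yaw -6.44 F [-0.5  0.7  1.2] T [-0.02 -0.02 -0.02] w 0.548 j6 -0.58
twist x 0.0 deg; shift xyz cm [4.73 0.03 0.02]
```

View pics/s38.png

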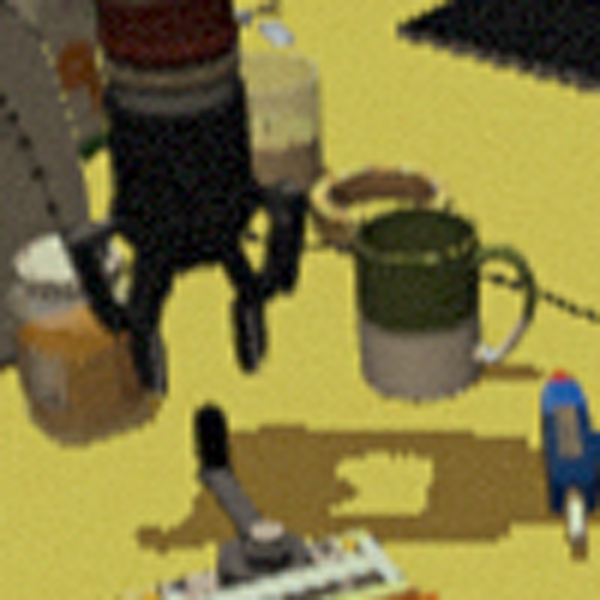

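```bash
python3 -m inch '[{"fingers":0.1,"delta_pos":[2,0,0],"twist":[0,0,0]},{"fingers":0.1,"delta_pos":[2,0,0],"twist":[0,0,0]},{"fingers":0.1,"delta_pos":[0.7,0,0],"twist":[0,0,0]},{"fingers":0.1,"delta_pos":[0,0,0],"twist":[0,0,0]}]'
python3 -m inch '[{"fingers":-0.45,"delta_pos":[0,0,0],"twist":[0,0,0]},{"fingers":-0.45,"delta_pos":[0,0,0],"twist":[0,0,0]},{"fingers":-0.45,"delta_pos":[0,0,0],"twist":[0,0,0]}]'
python3 - <<'E'
from h import *
info()
f=snap("side","s39.png",(190,110,290,210),6)
E
```

```text
time: 45.98
tool_pos: [0.5185, -0.3307, 0.0616]
tool_rot: [0.705, 0.041, 0.707, -0.04]
contact_force: [-0.1, -0.3, 0.2]
gripper_width: 0.549
time: 46.35
tool_pos: [0.519, -0.3316, 0.0637]
tool_rot: [0.706, 0.04, 0.706, -0.04]
contact_force: [-3.4, -0.8, 2.4]
gripper_width: 0.275
t 46.35 pos [ 0.519  -0.3316  0.0637] board [-0.0005 -0.2512] yaw -6.5 F [-3.4 -0.8  2.4] T [-0.03  0.59  0.02] w 0.275 j6 -0.58
```

View pics/s39.png

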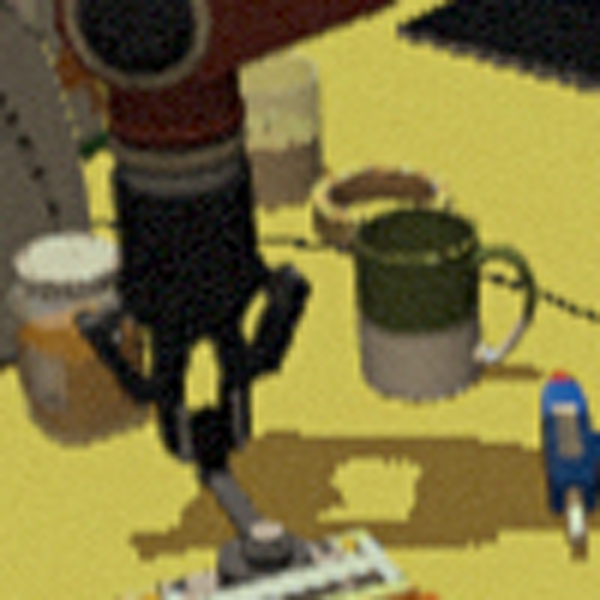

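Caged. Now swing the lever in, 5 rows of 8° (about 40°), then check.

```bash
python3 -m inch '[{"fingers":-0.45,"delta_pos":[0,0.09,-1.25],"twist":[8,0,0]},{"fingers":-0.45,"delta_pos":[0,0.09,-1.25],"twist":[8,0,0]},{"fingers":-0.45,"delta_pos":[0,0.09,-1.25],"twist":[8,0,0]},{"fingers":-0.45,"delta_pos":[0,0.09,-1.25],"twist":[8,0,0]},{"fingers":-0.45,"delta_pos":[0,0.09,-1.25],"twist":[8,0,0]}]'
python3 -m inch '[{"fingers":-0.45,"delta_pos":[0,0,0],"twist":[0,0,0]}]'
python3 - <<'E'
from h import *
info(); b=iB(st()["tool_pos"])-[0,-.16]; print(np.hypot(*b),"a deg",np.degrees(np.arctan2(-b[0],-b[1])))
E
```

```text
time: 47.02
tool_pos: [0.4663, -0.3051, 0.0639]
tool_rot: [0.652, 0.28, 0.646, -0.281]
contact_force: [6.7, -4.8, -4.3]
gripper_width: 0.275
time: 47.15
tool_pos: [0.4652, -0.3042, 0.0639]
tool_rot: [0.651, 0.279, 0.648, -0.279]
contact_force: [1.7, -2.0, 0.6]
gripper_width: 0.275
t 47.15 pos [ 0.4652 -0.3042  0.0639] board [-0.0571 -0.2302] yaw -46.44 F [ 1.7 -2.   0.6] T [-0.37 -0.31 -0.04] w 0.275 j6 0.1
0.0904746130889447 a deg 39.138005897769965
```

```bash
python3 -m inch '[{"fingers":-0.45,"delta_pos":[0,0.09,-1.25],"twist":[8,0,0]},{"fingers":-0.45,"delta_pos":[0,0.09,-1.25],"twist":[8,0,0]},{"fingers":-0.45,"delta_pos":[0,0.07,-1],"twist":[6.4,0,0]},{"fingers":-0.45,"delta_pos":[0,0,0],"twist":[0,0,0]}]'
python3 - <<'E'
from h import *
info(); b=iB(st()["tool_pos"])-[0,-.16]; print(np.hypot(*b),"a deg",np.degrees(np.arctan2(-b[0],-b[1])))
f=snap("top","t40.png",(290,160,350,210),12)
E
```

```text
time: 47.65
tool_pos: [0.4468, -0.2754, 0.064]
tool_rot: [0.585, 0.399, 0.582, -0.4]
contact_force: [0.6, -3.9, -0.1]
gripper_width: 0.28
t 47.65 pos [ 0.4468 -0.2754  0.064 ] board [-0.0787 -0.2036] yaw -68.79 F [ 0.6 -3.9 -0.1] T [-0.68 -0.15 -0.06] w 0.28 j6 0.51
0.08995238937130065 a deg 60.984616518835495
```

View pics/t40.png

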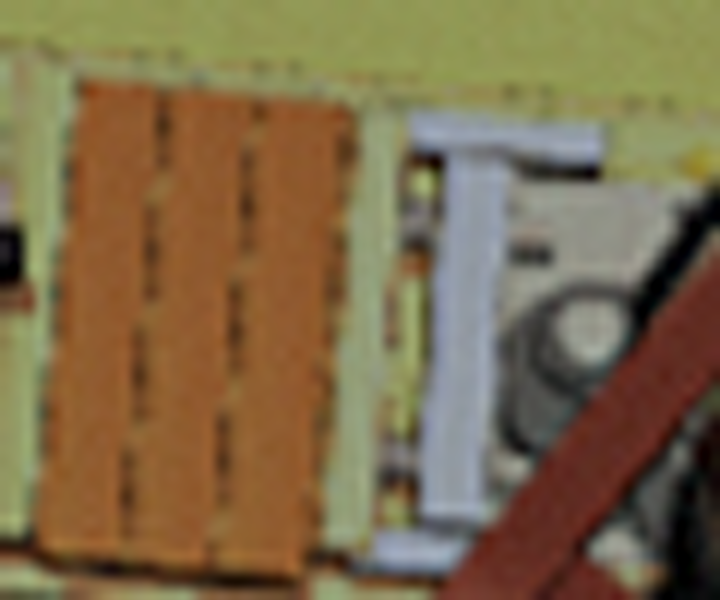

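```bash
python3 -m inch '[{"fingers":-0.45,"delta_pos":[0,0.1,-1.35],"twist":[8.5,0,0]},{"fingers":-0.45,"delta_pos":[0,0,0],"twist":[0,0,0]},{"fingers":-0.45,"delta_pos":[0,0,0],"twist":[0,0,0]}]'
python3 - <<'E'
from h import *
info(); b=iB(st()["tool_pos"])-[0,-.16]; print(np.hypot(*b),"a deg",np.degrees(np.arctan2(-b[0],-b[1])))
E
python3 -m inch '[{"fingers":-0.2,"delta_pos":[0,0,0],"twist":[0,0,0]},{"fingers":0.1,"delta_pos":[0,0,0],"twist":[0,0,0]},{"fingers":0.1,"delta_pos":[0,0,0],"twist":[0,0,0]},{"fingers":0.1,"delta_pos":[-3,0,0],"twist":[0,0,0]},{"fingers":0.1,"delta_pos":[-5,0,0],"twist":[0,0,0]}]'
python3 - <<'E'
from h import *
info()
f=snap("top","t41.png",(290,160,350,210),12)
E
```

```text
time: 48.08
tool_pos: [0.4426, -0.2623, 0.064]
tool_rot: [0.553, 0.441, 0.551, -0.442]
contact_force: [1.8, -5.0, 1.9]
gripper_width: 0.275
t 48.08 pos [ 0.4426 -0.2623  0.064 ] board [-0.0843 -0.1911] yaw -77.33 F [ 1.8 -5.   1.9] T [-0.83 -0.08  0.01] w 0.275 j6 0.67
0.08979606630259437 a deg 69.7628355836212
time: 48.7
tool_pos: [0.4402, -0.2596, 0.1412]
tool_rot: [0.55, 0.442, 0.554, -0.442]
contact_force: [0.6, -1.1, 0.3]
gripper_width: 0.548
t 48.7 pos [ 0.4402 -0.2596  0.1412] board [-0.087  -0.1886] yaw -77.4 F [ 0.6 -1.1  0.3] T [-0.    0.01 -0.01] w 0.548 j6 0.67
```

View pics/t41.png

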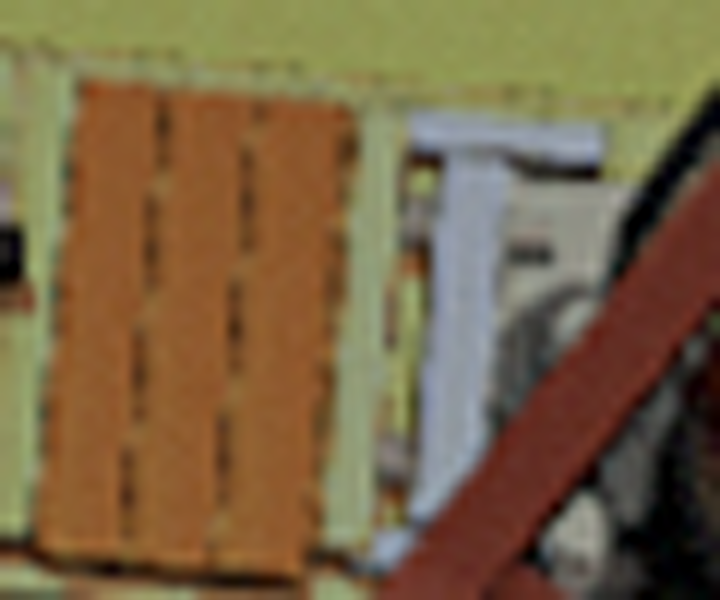

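```bash
python3 -m inch '[{"fingers":0.1,"delta_pos":[-5,0,0],"twist":[0,0,0]},{"fingers":0.1,"delta_pos":[-4,0,-3],"twist":[0,0,0]},{"fingers":0.1,"delta_pos":[0,0,-5.5],"twist":[0,0,0]},{"fingers":0.1,"delta_pos":[0,0,-5.5],"twist":[0,0,0]},{"fingers":0.1,"delta_pos":[0,0,-5.5],"twist":[0,0,0]}]'
python3 -m inch '[{"fingers":0.1,"delta_pos":[0,0,-5.5],"twist":[0,0,0]},{"fingers":0.1,"delta_pos":[0,0,-5.5],"twist":[0,0,0]},{"fingers":0.1,"delta_pos":[0,0,-5.5],"twist":[0,0,0]},{"fingers":0.1,"delta_pos":[0,0,-5.5],"twist":[0,0,0]},{"fingers":0.1,"delta_pos":[0,0,-5.5],"twist":[0,0,0]}]'
python3 -m inch '[{"fingers":0.1,"delta_pos":[0,0,0],"twist":[0,0,0]},{"fingers":0.1,"delta_pos":[0,0,0],"twist":[0,0,0]}]'
python3 - <<'E'
from h import *
info()
f=snap("top","t42.png",(290,160,350,210),12); strips(f)
im=f["pixels"]; cv2.imwrite("pics/t42b.png",cv2.resize(im[150:230,240:370],None,fx=6,fy=6,interpolation=cv2.INTER_CUBIC))
g=snap("side","s42.png",(190,110,330,230),5); strips(g)
# lever grip
for q in(f,g):
    X=tow(q); m=(q["pixels"].max(-1)<60)&(X[...,2]>.055)&(X[...,2]<.1)&(abs(X[...,0]-.45)<.05)&(abs(X[...,1]+.26)<.05)
    p=X[m].mean(0); b=iB(p)-[0,-.16]; print(m.sum(),p,np.hypot(*b),np.degrees(np.arctan2(-b[0],-b[1])))
E
```

```text
time: 49.38
tool_pos: [0.3986, -0.0692, 0.2328]
tool_rot: [0.552, 0.443, 0.552, -0.442]
contact_force: [1.2, 0.3, 0.1]
gripper_width: 0.551
time: 50.0
tool_pos: [0.3384, 0.1994, 0.233]
tool_rot: [0.552, 0.442, 0.552, -0.442]
contact_force: [-0.0, 0.0, 0.5]
gripper_width: 0.547
time: 50.25
tool_pos: [0.3392, 0.1975, 0.2327]
tool_rot: [0.552, 0.442, 0.552, -0.442]
contact_force: [0.2, 0.1, -0.3]
gripper_width: 0.55
t 50.25 pos [0.3392 0.1975 0.2327] board [-0.2392  0.254 ] yaw -77.36 F [ 0.2  0.1 -0.3] T [-0.06 -0.01 -0.  ] w 0.55 j6 1.69
[305.9 187.8] 930 z 0.0419 c (537.4, -140.5) mean [ 0.5377 -0.1407] size 127.1 74.2 ang -7.8
[245.5 218.8] 508 z 0.0412 c (541.2, -142.9) mean [ 0.5431 -0.1447] size 129.8 74.3 ang -6.3
41 [ 0.44153312 -0.26005609  0.08520223] 0.09036873592746175 71.29754463473152
46 [ 0.44755598 -0.25645581  0.07603678] 0.08375145611399992 72.83488765295873
```

View pics/t42.png

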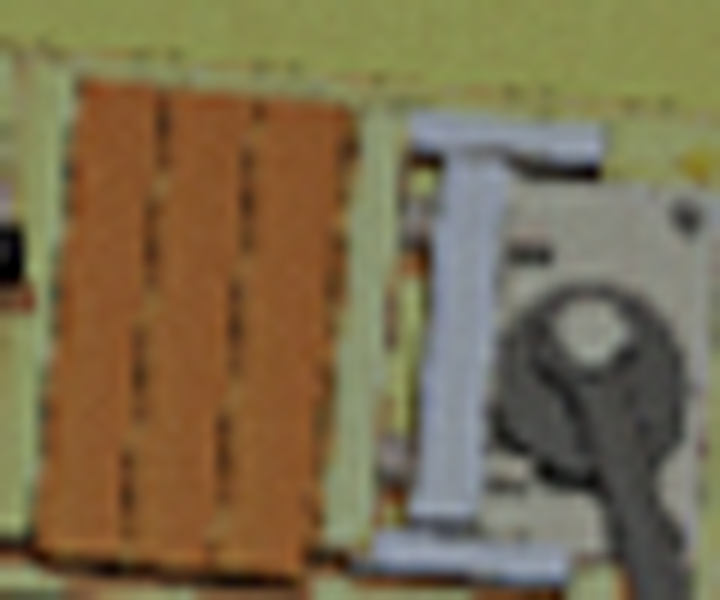

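View pics/t42b.png

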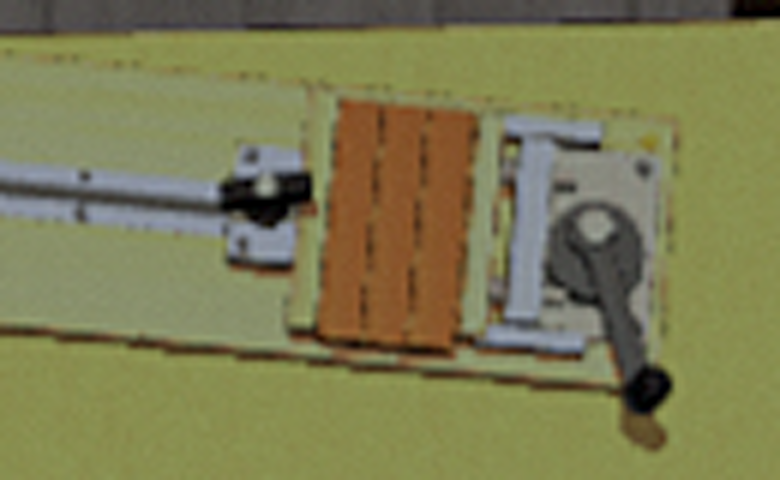

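View pics/s42.png

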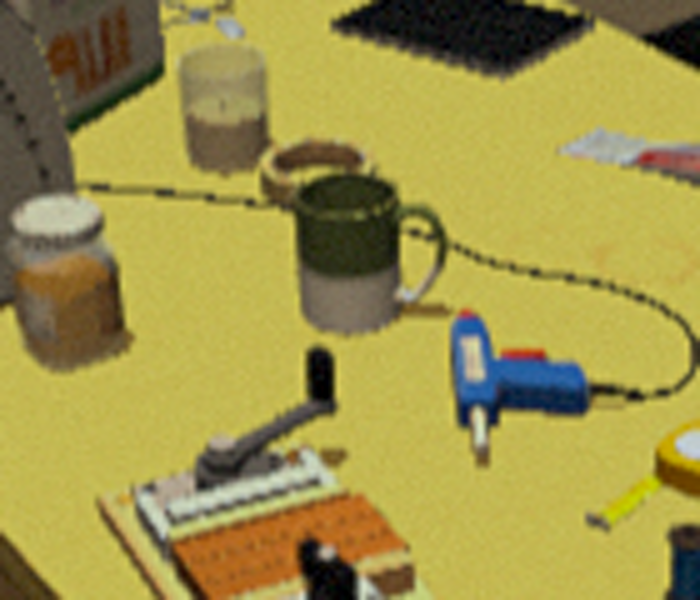

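```bash
python3 -c "
from h import *
print(manip.job_done()); info()"
```

```text
the job is handed in; nothing more can be done
None
the job is handed in; nothing more can be done
```

The dry fit is clamped up and handed in at about 50 s of the 210 s allowed. There were three strips. I found no fourth, in the pictures or in the strip detection.

**What I did:** I opened the cam lever fully, freed the knob and drew the stop back about 117 mm. The strips went on the bed one by one. I slid the stop up until a slight force rise showed contact, and locked it with the cam still open. Then I swung the lever in and backed the arm away.

**Last checks:**
- **Strips:** all three lie flat, their ends about flush, with their tops at about 42 mm. The row is square to the board to within about 1.5°. It sits roughly 4 mm off centre in the top camera, about 2 mm allowing for that camera's offset. The limit is 12 mm.
- **Knob:** about 1.37 rad, which is tight.
- **Springs before the cam was turned:** no visible press, with a push of about 5 N against their 10 N start.
- **Lever:** about 70° (1.22 rad) by the arm's position, 71–73° in the pictures.
- **Springs now:** the gap at the jaw narrowed by about 4.8 mm in the top view. The cam angle gives about 5.3 mm at most. Both are near half of the 10 mm travel.
- **Bystanders:** the arm stayed clear of the bottle, jar and mug. The last side view shows the jar and mug upright, and the bottle was last seen standing undisturbed partway through.

**Disagreements:** the two cameras differ by about 4 mm on the strips' position and about 1.5° on the lever angle. Neither comes near a limit.

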